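Lock up the training gear on the rooftop bench

ROBOT

A 6-joint arm with a two-finger parallel gripper is mounted at the origin on the work surface. World frame = base frame: x ahead of the robot, y to its left, z up, the work surface at z = 0. Lengths are in m, angles in rad, forces in N, time in s.
With the tool pointing down it reaches from about 0.25 to 0.725 m from the base axis. Payload 4 kg.
Tool frame: the origin (TCP) lies midway between the tips of the shut fingers; the grasp point (between the pads) lies 19 mm behind it; z points along the fingers, y is the line along which they close (so a half turn about z gives the same grasp; the last joint's range is limited). The gripper opens to 85 mm and grips with 20 to 120 N. Pads are 22 mm wide; open, the fingers measure 114 mm over their backs; the gripper's body (76 mm by 85 mm) begins 54 mm behind the grasp point. The pads swing forward as they close: fully open they stand 13 mm farther back than shut.
Start: joints at [-1.258, 0.241, 0.005, 1.335, 0, 1.571], TCP at [0.154, -0.476, 0.231] pointing down, gripper open.
Joint ranges: [-2.72, 2.72], [-1.05, 1.87], [-1.09, 1.28], [-1.99, 2.15], [-1.42, 1.44], [-3.14, 3.14]. Speed limits (rad/s): [2.79, 2.79, 3.14, 3.14, 3.14, 3.14].

INTERFACE

Orientations are given as a unit quaternion [x, y, z, w].
In Python, from workcell import bot gives the robot as it stands. The module is installed in compiled form; this text tells all that it offers.
- The arm moves only by the tool drive_tool, never from a script. Its arguments are lists of equal length, an entry for each row: "slide": the shift along the tool's x, y, z scaled (see below), a list of three; "rotation": the turn, a rotation vector about the tool's x, y, z scaled (see below), a list of three. A call has exactly 8 rows; each row is the pose to reach, as a shift and turn from the pose commanded when the call began, along the tool's axes at that moment; what a row does not reach only later rows make up. The controller multiplies each number of a shift by 250 mm and each number of a turn by 0.5 rad. A row lasts 1/8 s, in which the tool goes at most 62.5 mm and 10.7 degrees, less where a joint would pass 70% of its speed; a pose out of reach is approached as far as the arm can. A call with a number of a shift or a turn outside -1 to 1 is refused whole. A call with a gripper value outside its range is refused whole. "gripper" is the opening, from 0 (shut) to 1 (fully open), set as the call begins (left out, the last holds). The fingers move at their own pace and stop on an object; the grip force is fixed at half the most. Time passes only in rows, so rows that repeat a pose let the fingers close, or fill a call up. It gives the time, the measured TCP pose, the force, the opening and the grip force at its end, in the units of the state.
- bot.get_obs(): the state, without advancing time (a new reading comes with each control period).
- bot.camera(name): name is "scene" or "side" or "wrist"; returns a dict with "image" (420x560x3 uint8, red, green, blue), "z_map" (420x560 float32, m along the optical axis (not along the pixel's ray), 0 where there is no reading), "camera_matrix" (3x3 intrinsics, pixels), "xyz" and "orientation" of the camera in the world. Camera axes: x right, y up, looking along -z (the intrinsics and any distortion apply to the point x, -y, -z); pixel columns grow to the right and rows downward; lengths in m; the calibration is good to about 2 mm. A picture is of the moment at which its call begins.
- bot.job_done(): hands the job in; it is judged then, once.
The state is a dict: "clock": time; "joint_pos": joint angles; "joint_vel": joint speeds; "tau": joint torques, N m; "eef_pos": TCP position; "tool_rot": TCP orientation; "ft_force": force on the tool from outside, world axes, zero at the start; "ft_torque": the same for the moment, N m; "grip_width": finger opening in m; "grasp_force": force on a finger pad.
Only numpy, scipy, OpenCV 4.12 (cv2) and the standard library are available. Lean on these libraries where they do the work, as an engineer would, in place of code of your own. Each camera call takes 0.05 s, during which the arm holds its last target. There are 200 camera calls.

TASK

Put the training gear away: lay every blue mouthguard case and every aluminium grip strengthener that is out on the bench flat inside the green locking tray, then swing the yellow locking bar all the way across it to its stop. Next tighten the captive wing nut on the bar's pivot clockwise until it stops, and last push the padlock's raised shackle down until it clicks and stays down. Leave everything else on the bench alone.

Things in the scene. Friction and masses are not known exactly. Their poses are not given: they have to be found in the camera images.
- tray: green steel tray fixed to the bench, outside 290 (its x) by 240 (its y) by 55 mm high, walls and floor 5 mm, open on top; origin at the centre of its underside, z up. Outside its -y wall a post at (0, -165) mm carries the bar's pivot and wing nut; outside its +y wall stands a brass padlock body at (-20, 155) mm, 72 mm along x, 34 along y, top 63 mm above the bench.
- case_a: blue hard-plastic flip-top mouthguard case, 84 mm (x) by 58 mm (y) by 30 mm, about 0.09 kg; origin at the centre of its underside, z up; easily held across its 58 mm width. May be absent.
- case_b: blue hard-plastic flip-top mouthguard case, 84 mm (x) by 58 mm (y) by 30 mm, about 0.09 kg; origin at the centre of its underside, z up; easily held across its 58 mm width. May be absent.
- case_c: blue hard-plastic flip-top mouthguard case, 84 mm (x) by 58 mm (y) by 30 mm, about 0.09 kg; origin at the centre of its underside, z up; easily held across its 58 mm width. May be absent.
- grip_a: aluminium grip strengthener lying flat, 117 mm long along its x: a square spring head 40 (x) by 36 (y) by 26 mm tall, centred at x = +20 mm, and two 18 mm thick handles spreading towards -x, 76 mm across at their ends (x = -77 mm); about 0.2 kg; origin on the underside, z up. Best held across the head's 36 mm. May be absent.
- grip_b: aluminium grip strengthener lying flat, 117 mm long along its x: a square spring head 40 (x) by 36 (y) by 26 mm tall, centred at x = +20 mm, and two 18 mm thick handles spreading towards -x, 76 mm across at their ends (x = -77 mm); about 0.2 kg; origin on the underside, z up. Best held across the head's 36 mm. May be absent.
- bar (a joint): angle of the yellow locking bar about its upright pivot, rad: 0 = fully across the tray against its stop, pointing along the tray's +y, its end eye over the padlock body (shut is good to 0.03); grows as it swings open, clockwise seen from above, towards the tray's +x, up to 1.75. Starts near 1.5. Light friction (about 1 N at the knob); stays where it is left.
- bar_pivot (a point): point on the bar's upright pivot axis, at the bar's top face. The bar is flat, 28 mm wide, 6 mm thick, 320 mm long from pivot to the centre of its end eye (27 mm inside), 66 to 72 mm above the bench
- bar_knob (a point): centre of the top of the bar's upright black round knob: 20 mm in diameter, 40 mm tall, standing on the bar 130 mm from the pivot axis; moves with the bar
- wingnut (a joint): angle of the captive wing nut, rad: grows as it is turned clockwise seen from above; it starts loose between 0 and 0.7 and is tight at its stop at 4.5 (counted as tight from 4.35). Light friction (0.04 N m), stays where it is left, does not rise or sink.
- wing_top (a point): centre of the top of the wing nut, on its axis (and the bar's pivot axis), 116 mm above the bench; the wing is one upright plate 66 mm long along this point's x, 12 mm thick along its y, reaching from 30 mm below this point up to it; under it a round hub of 24 mm diameter
- shackle (a joint): how far the padlock shackle is pushed down, m: 0 = raised, 0.020 = fully down and caught. A spring pushes it back up (about 10 N at first, less near the end) until 0.016; beyond that the hidden pawl clicks, pulls it down to 0.020 and holds it (counted as caught above 0.018).
- shackle_top (a point): centre of the top of the padlock's steel shackle, an upright U of 10 mm round bar, 50 mm wide along the tray's x; its crown is level for 22 mm along the tray's x; 128 mm above the bench when raised, 108 mm when down. Push it straight down here.
- bottle: bystander: stainless steel bottle, 70 mm diameter, 220 mm tall, standing; origin at its underside
- dish: bystander: white ceramic dish, 120 mm across, 25 mm high, with the massage ball in it; origin at its underside
- ball_center (a point): bystander: centre of the grey silicone massage ball, 64 mm diameter, in the dish
- tape: bystander: roll of paper tape lying flat, 90 mm across, 30 mm high; origin at its underside
- mug: bystander: blue mug, 80 mm across, 90 mm tall, handle on its +y side; origin at its underside
- dumbbell: bystander: black and steel dumbbell, 210 mm long along its x, 68 mm high, 2 kg; origin at its underside
- chalk: bystander: white chalk block, 70 by 50 by 50 mm; origin at its underside
Mind the look-alikes: they are no part of the job. What is shaped like the case_c but pink is not meant. Leave any turquoise look-alike of the case_a alone.

How it is judged:
By the outcome, as a careful person would: the job done as asked, in the order asked, and still so for the second after the job is handed in, with the robot touching nothing.
Of case_a, case_b, case_c, grip_a, grip_b only 2 to 4 are there at a start; the rules pass over those that are not, and their reading is None.
At some moment in a run one of case_a, case_b, case_c, grip_a, grip_b may be knocked a few centimetres aside while the robot is not near it.
Once in a run the grip may slacken for a moment while it holds something.
It also fails if it takes over 210 s, if anything falls off the work surface, if the arm or the gripper's body presses on something with over 40 N, if the wrist force passes 120 N, or if a joint passes its speed limit or range.

## Working session

There is one attempt and no reset: what is moved stays moved. The work goes in short steps, Python scripts to look and compute and a tool call to move; the robot and the scene stay as the last step left them, time stands still between calls to the robot, and variables do not carry over. Pictures are saved under pics/ and viewed, at most 14 in all, crops included, and the job is handed in when it is done.

Besides the shell and the picture viewer there is one more tool, called after ">>>" by a JSON object that holds its "fn" and its "kwargs", one argument or row to a line. drive_tool: Moves the arm, as the interface text tells. Shifts and turns lie within -1 to 1; 1 stands for 250 mm of shift or 0.5 rad of turn. Its arguments: {"type":"object","properties":{"slide":{"type":"array","items":{"type":"array","items":{"type":"number"}}},"rotation":{"type":"array","items":{"type":"array","items":{"type":"number"}}},"gripper":{"type":"number"}},"required":["slide","rotation"]}

```bash
mkdir -p pics; cat > h.py <<'E'
import numpy as np, cv2
from scipy.spatial.transform import Rotation as R
from workcell import bot
def snap(name,fn):
    c=bot.camera(name); np.savez(f'{fn}.npz',**c)
    cv2.imwrite(f'pics/{fn}.png',c['image'][...,::-1]); return c
def load(fn): return dict(np.load(f'{fn}.npz'))
def cloud(c):
    K=c['camera_matrix'];z=c['z_map'];v,u=np.mgrid[:z.shape[0],:z.shape[1]]
    p=np.stack([(u-K[0,2])/K[0,0]*z,-(v-K[1,2])/K[1,1]*z,-z],-1)
    return p@R.from_quat(c['orientation']).as_matrix().T+c['xyz']
def st():
    o=bot.get_obs(); print(o['clock'],np.round(o['eef_pos'],4),np.round(R.from_quat(o['tool_rot']).as_matrix(),3).tolist(),np.round(o['joint_pos'],2),np.round(o['ft_force'],1),o['grip_width'],o['grasp_force'])
E
python3 - <<'E'
from h import *
for n in('scene','side'):
    c=snap(n,n+'0'); print(n,c['xyz'],np.round(R.from_quat(c['orientation']).as_matrix(),2).tolist(),c['camera_matrix'].tolist())
st()
E
```

```text
scene [ 1.34504198 -0.98760511  1.44010554] [[0.78, -0.45, 0.43], [0.63, 0.57, -0.53], [-0.01, 0.68, 0.73]] [[517.8068985088266, 0.0, 285.29953691755424], [0.0, 517.8068985088266, 200.68569564120364], [0.0, 0.0, 1.0]]
side [-0.35356967 -1.32693051  0.99237336] [[0.81, 0.29, -0.5], [-0.58, 0.4, -0.71], [-0.01, 0.87, 0.49]] [[515.7941414201284, 0.0, 281.718312037956], [0.0, 515.7941414201284, 213.53873952817068], [0.0, 0.0, 1.0]]
0.1 [ 0.1537 -0.4752  0.2305] [[0.951, 0.308, -0.001], [0.308, -0.951, 0.002], [0.0, -0.002, -1.0]] [-1.26  0.24  0.    1.34  0.    1.57] [-0.7  0.2 -0.3] 0.08509293879075286 0.0
```

View pics/scene0.png

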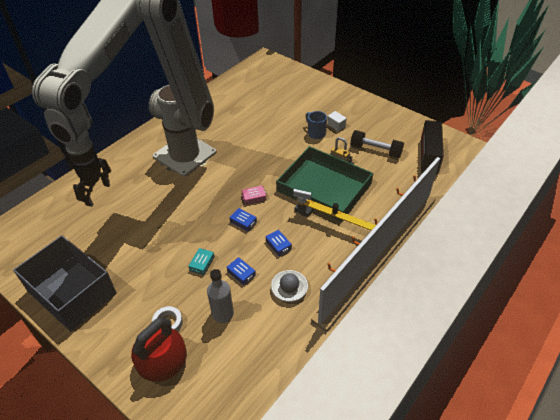

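View pics/side0.png

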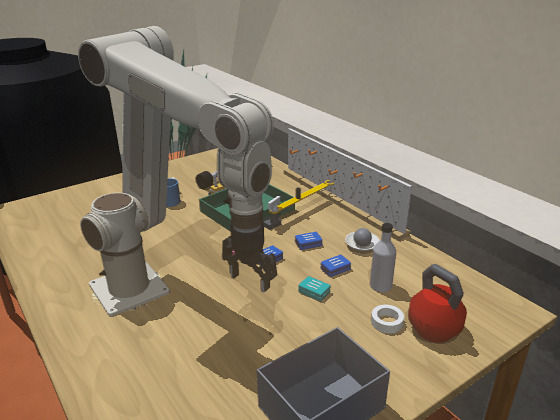

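Three blue cases are in view at scene pixels (243,219), (279,242) and (240,270). The look-alikes are pink at (253,195) and turquoise at (201,261), and I see no grips. The tray is at (325,182), with the bar open to about (375,228), the wing nut at (303,198) and the padlock at (342,150).

```bash
cat >> h.py <<'E'
def cases(c,verbose=1):
    P=cloud(c);h=cv2.cvtColor(c['image'],cv2.COLOR_RGB2HSV)
    m=((h[...,0]>105)&(h[...,0]<130)&(h[...,1]>140)&(h[...,2]>50)&(c['z_map']>0)).astype(np.uint8)
    m=cv2.morphologyEx(m,cv2.MORPH_CLOSE,np.ones((3,3)))
    n,l,s,ce=cv2.connectedComponentsWithStats(m); out=[]
    for i in range(1,n):
        if s[i,4]<60: continue
        p=P[l==i];zt=np.percentile(p[:,2],95);t=p[p[:,2]>zt-.006]
        (cx,cy),(w,hh),a=cv2.minAreaRect((t[:,:2]*1000).astype(np.float32))
        if w<hh:a+=90
        print(np.round(ce[i]),s[i,4],'top z %.3f c (%.1f,%.1f) size %.0f %.0f long axis deg %.1f'%(zt,cx,cy,max(w,hh),min(w,hh),(a+90)%180-90))
E
python3 - <<'E'
from h import *
for n in('scene0','side0'):
    c=load(n); cases(c)
    P=cloud(c);h=cv2.cvtColor(c['image'],cv2.COLOR_RGB2HSV)
    for nm,lo,hi in(('green',60,95),('yellow',20,32)):
        m=((h[...,0]>=lo)&(h[...,0]<=hi)&(h[...,1]>(90 if nm=='green' else 200))&(P[...,2]>.035)&(P[...,2]<.12)&(P[...,0]<.9)).astype(np.uint8)
        k,l,s,ce=cv2.connectedComponentsWithStats(m); i=1+s[1:,4].argmax(); p=P[l==i]
        t=p[(p[:,2]>.045)&(p[:,2]<.062)] if nm=='green' else p
        print(nm,ce[i],s[i,4],np.median(t[:,2]),cv2.minAreaRect((t[:,:2]*1000).astype(np.float32)))
c=load('scene0'); I=c['image'][130:250,265:405,::-1]; cv2.imwrite('pics/crop1.png',cv2.resize(I,None,fx=5,fy=5,interpolation=cv2.INTER_CUBIC))
E
```

```text
[243. 217.] 254 top z 0.036 c (892.1,-530.2) size 1285 86 long axis deg -41.5
[278. 241.] 286 top z 0.035 c (978.1,-531.1) size 1169 81 long axis deg -47.2
[240. 269.] 335 top z 0.035 c (588.8,-304.4) size 82 56 long axis deg -5.8
green [487.84556962  53.28101266] 395 0.05428858840846951 ((702.7640380859375, 1356.69677734375), (65.9416275024414, 469.5501403808594), 8.597574234008789)
yellow [338.46153846 213.15384615] 13 0.07224011829799348 ((720.3831176757812, 67.36137390136719), (10.114765167236328, 26.555707931518555), 3.8723978996276855)
[308. 237.] 196 top z 0.034 c (607.6,-132.4) size 80 58 long axis deg -15.9
[272. 250.] 104 top z 0.034 c (455.6,-129.9) size 56 47 long axis deg -88.7
[335. 262.] 236 top z 0.035 c (585.3,-303.1) size 81 53 long axis deg -6.0
green [281.5 202. ] 2 0.05433212358674716 ((659.1798095703125, 98.74906921386719), (6.793671131134033, 0.0), -90.90497589111328)
yellow [313.41269841 189.57142857] 126 0.07284593411245793 ((811.2139892578125, 83.16004943847656), (178.387939453125, 34.077369689941406), 11.12114429473877)
```

View pics/crop1.png

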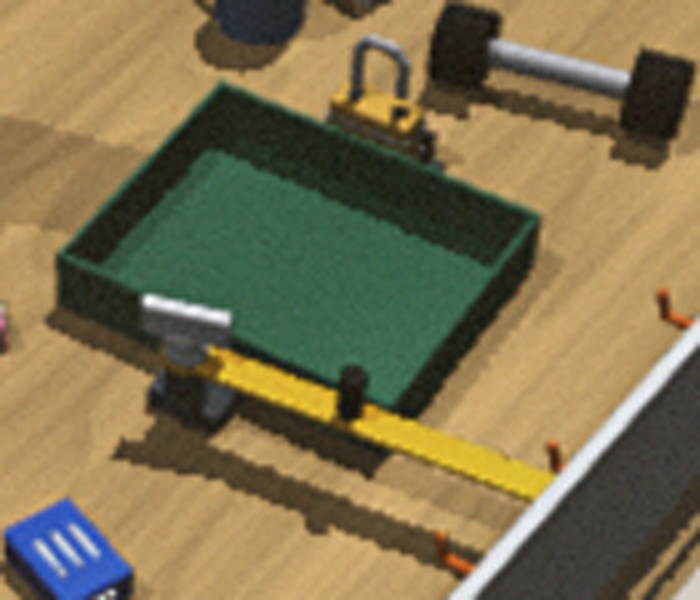

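The crop shows the tray's top rim corners at (222,85), (540,215) and (62,258) in crop pixels. The wing top spans (143,300) to (232,318), the knob top is at (352,370) and the shackle crown at (380,42).

```bash
cat >> h.py <<'E'
def ray(c,u,v,z):
    K=c['camera_matrix'];d=R.from_quat(c['orientation']).as_matrix()@np.array([(u-K[0,2])/K[0,0],-(v-K[1,2])/K[1,1],-1])
    return c['xyz']+d*(z-c['xyz'][2])/d[2]
E
python3 - <<'E'
from h import *
c=load('scene0')
g=lambda a,b,z:np.round(ray(c,265+(a-2)/5,130+(b-2)/5,z)[:2]*1000)
for nm,a,b,z in[('FL',222,85,.055),('FR',540,215,.055),('NL',62,258,.055),('NR',405,418,.055),('w1',143,302,.116),('w2',232,318,.116),('knob',352,370,.112),('shk',380,42,.128)]: print(nm,g(a,b,z))
P=cloud(c);h=cv2.cvtColor(c['image'],cv2.COLOR_RGB2HSV)
hh=h[...,0];print(h[185,320],h[228,360])
m=((hh>15)&(hh<35)&(h[...,1]>150)&(abs(P[...,2]-.072)<.006)&(P[...,0]>.5)&(P[...,0]<1.1)&(P[...,1]>0)&(P[...,1]<.2));print(m.sum(),cv2.minAreaRect((P[m][:,:2]*1000).astype(np.float32)))
m=((abs(P[...,2]-.055)<.003)&(P[...,0]>.4)&(P[...,0]<.95)&(P[...,1]>0)&(P[...,1]<.5)&(hh>60)&(hh<95)); print(m.sum(),cv2.minAreaRect((P[m][:,:2]*1000).astype(np.float32)))
# cases restricted
for lo,hi in(((.35,-.2),(.55,-.05)),((.5,-.2),(.7,-.05)),((.5,-.4),(.7,-.25))):
  for n in('scene0','side0'):
    c=load(n);P=cloud(c);h=cv2.cvtColor(c['image'],cv2.COLOR_RGB2HSV)
    m=(abs(h[...,0].astype(int)-117)<13)&(h[...,1]>120)&(P[...,2]>.027)&(P[...,2]<.045)&(P[...,0]>lo[0])&(P[...,0]<hi[0])&(P[...,1]>lo[1])&(P[...,1]<hi[1]); print(n,m.sum(),cv2.minAreaRect((P[m][:,:2]*1000).astype(np.float32)))
E
```

```text
FL [415. 305.]
FR [698. 335.]
NL [439.  71.]
NR [734.  98.]
w1 [552.  26.]
w2 [612.  53.]
knob [705.  67.]
shk [530. 354.]
[ 72 103 106] [ 17 113 169]
427 ((711.6849365234375, 64.74090576171875), (291.4584045410156, 37.58491516113281), 11.886540412902832)
126 ((566.5264892578125, 203.7056427001953), (289.2723388671875, 243.36045837402344), 5.4854230880737305)
scene0 169 ((443.4123229980469, -129.1346435546875), (83.35528564453125, 54.640987396240234), 3.777193307876587)
side0 79 ((459.3983154296875, -129.20346069335938), (47.937870025634766, 61.34991455078125), 12.125350952148438)
scene0 182 ((610.0867309570312, -132.26329040527344), (55.0447883605957, 80.50862121582031), 75.27363586425781)
side0 154 ((607.1455688476562, -130.7984161376953), (60.43838882446289, 81.87130737304688), 73.69937896728516)
scene0 208 ((588.1073608398438, -303.1824035644531), (57.53071212768555, 81.65581512451172), 87.22994232177734)
side0 191 ((586.456787109375, -303.4992370605469), (60.270225524902344, 84.17791748046875), 84.8672103881836)
```

```bash
cat >> h.py <<'E'
def to(x,y,z,yaw,p0=None,R0=None):
    """scaled tool-axis shift and turn from pose to (mm, deg) target, tool down"""
    o=bot.get_obs(); p=o['eef_pos'] if p0 is None else np.array(p0)/1e3
    M=R.from_quat(o['tool_rot']).as_matrix() if R0 is None else R0
    T=R.from_euler('z',yaw,degrees=True).as_matrix()@np.diag([1,-1,-1])
    d=M.T@(np.array([x,y,z])/1e3-p)/.25; r=R.from_matrix(M.T@T).as_rotvec()/.5
    print('slide',np.round(d,3),'rot',np.round(r,3)); return (x,y,z),T
def chain(*t):
    p=R0=None
    for k in t: p,R0=to(*k,p,R0)
E
python3 - <<'E'
from h import *
chain((300,-300,180,4),(446,-130,120,4),(446,-130,2,4))
E
```

```text
slide [ 0.773 -0.486  0.203] rot [-0.004  0.     0.486]
slide [ 0.63  -0.638  0.24 ] rot [0. 0. 0.]
slide [0.    0.    0.472] rot [0. 0. 0.]
```

>>> {"fn": "drive_tool", "kwargs": {
  "slide": [
    [0.773, -0.486, 0.203],
    [0.773, -0.486, 0.203],
    [0.773, -0.486, 0.203],
    [0.773, -0.486, 0.203],
    [0.773, -0.486, 0.203],
    [0.773, -0.486, 0.203],
    [0.773, -0.486, 0.203],
    [0.773, -0.486, 0.203]
  ],
  "rotation": [
    [0, 0, 0.486],
    [0, 0, 0.486],
    [0, 0, 0.486],
    [0, 0, 0.486],
    [0, 0, 0.486],
    [0, 0, 0.486],
    [0, 0, 0.486],
    [0, 0, 0.486]
  ],
  "gripper": 1
}}

```text
clock: 1.1
eef_pos: [0.2998, -0.3017, 0.1807]
tool_rot: [0.999, 0.034, 0.0, 0.0]
ft_force: [-0.4, 0.2, 0.1]
grip_width: 0.085
grasp_force: 0.0
```

>>> {"fn": "drive_tool", "kwargs": {
  "slide": [
    [0.63, -0.638, 0.24],
    [0.63, -0.638, 0.24],
    [0.63, -0.638, 0.24],
    [0.63, -0.638, 0.24],
    [0.63, -0.638, 0.24],
    [0.63, -0.638, 0.24],
    [0.63, -0.638, 0.24],
    [0.63, -0.638, 0.24]
  ],
  "rotation": [
    [0, 0, 0],
    [0, 0, 0],
    [0, 0, 0],
    [0, 0, 0],
    [0, 0, 0],
    [0, 0, 0],
    [0, 0, 0],
    [0, 0, 0]
  ]
}}

```text
clock: 2.1
eef_pos: [0.446, -0.1316, 0.121]
tool_rot: [0.999, 0.034, 0.0, 0.0]
ft_force: [-0.5, 0.0, -1.3]
grip_width: 0.0851
grasp_force: 0.0
```

```bash
python3 - <<'E'
from h import *
st(); c=snap('wrist','w1'); cases(c); to(446,-130,2,4)
E
```

```text
2.1 [ 0.446  -0.1316  0.121 ] [[0.998, 0.068, 0.001], [0.068, -0.998, -0.0], [0.001, 0.0, -1.0]] [-0.29  0.25 -0.28  1.04 -0.    2.79] [-0.5  0.  -1.3] 0.0850899974999354 0.0
[281.  24.] 3893 top z 0.032 c (564.2,-113.5) size 85 56 long axis deg -17.0
[516.  56.] 6689 top z 0.032 c (564.1,-219.5) size 200 67 long axis deg -81.7
[272. 217.] 5826 top z 0.032 c (458.1,-122.5) size 115 55 long axis deg 5.2
slide [-0.    -0.006  0.476] rot [ 0.001 -0.001 -0.004]
```

View pics/w1.png

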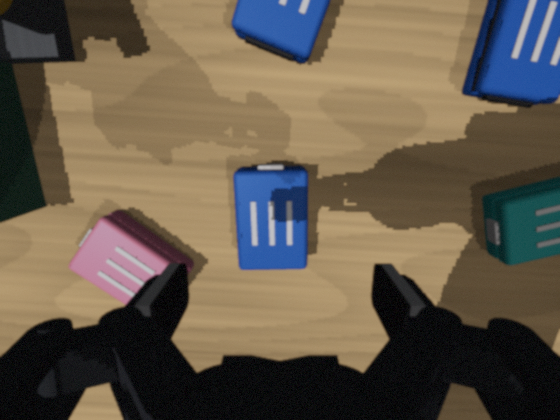

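The wrist view shows the target case at (236–307, 168–270) with its long axis along the tool x. The pink case is close by on the left, with its nearest corner at about (192,265).

```bash
python3 - <<'E'
from h import *
c=load('w1')
for u,v,z in[(236,172,.03),(307,168,.03),(307,268,.03),(239,270,.03),(192,265,.03),(118,212,.03),(192,265,.01),(130,303,.03)]: print(u,v,np.round(ray(c,u,v,z)*1000))
E
```

```text
236 172 [479. -95.  30.]
307 168 [ 486. -148.   30.]
307 268 [ 403. -156.   30.]
239 270 [ 397. -100.   30.]
192 265 [399. -61.  30.]
118 212 [441.  -3.  30.]
192 265 [389. -55.  10.]
130 303 [360.  -7.  30.]
```

>>> {"fn": "drive_tool", "kwargs": {
  "slide": [
    [-0.006, -0.028, 0.15],
    [-0.006, -0.028, 0.3],
    [-0.006, -0.028, 0.4],
    [-0.006, -0.028, 0.47],
    [-0.006, -0.028, 0.47],
    [-0.006, -0.028, 0.47],
    [-0.006, -0.028, 0.47],
    [-0.006, -0.028, 0.47]
  ],
  "rotation": [
    [0, 0, 0],
    [0, 0, 0],
    [0, 0, 0],
    [0, 0, 0],
    [0, 0, 0],
    [0, 0, 0],
    [0, 0, 0],
    [0, 0, 0]
  ]
}}

```text
clock: 3.15
eef_pos: [0.445, -0.1239, 0.0038]
tool_rot: [0.999, 0.035, 0.001, 0.0]
ft_force: [-0.7, 0.4, -0.1]
grip_width: 0.0851
grasp_force: 0.0
```

>>> {"fn": "drive_tool", "kwargs": {
  "slide": [
    [0, 0, 0],
    [0, 0, 0],
    [0, 0, 0],
    [0, 0, 0],
    [0, 0, 0],
    [0, 0, 0],
    [0, 0, 0],
    [0, 0, 0]
  ],
  "rotation": [
    [0, 0, 0],
    [0, 0, 0],
    [0, 0, 0],
    [0, 0, 0],
    [0, 0, 0],
    [0, 0, 0],
    [0, 0, 0],
    [0, 0, 0]
  ],
  "gripper": 0
}}

```text
clock: 4.15
eef_pos: [0.4448, -0.1238, 0.0037]
tool_rot: [0.999, 0.035, 0.0, 0.0]
ft_force: [-1.1, 0.2, 6.0]
grip_width: 0.0569
grasp_force: 64.9
```

>>> {"fn": "drive_tool", "kwargs": {
  "slide": [
    [0, 0, -0.1],
    [0, 0, -0.3],
    [0, 0, -0.52],
    [0, 0, -0.52],
    [0, 0, -0.52],
    [0, 0, -0.52],
    [0, 0, -0.52],
    [0, 0, -0.52]
  ],
  "rotation": [
    [0, 0, 0],
    [0, 0, 0],
    [0, 0, 0],
    [0, 0, 0],
    [0, 0, 0],
    [0, 0, 0],
    [0, 0, 0],
    [0, 0, 0]
  ]
}}

```text
clock: 5.15
eef_pos: [0.4438, -0.1235, 0.1322]
tool_rot: [0.999, 0.035, -0.001, -0.0]
ft_force: [-0.4, -0.7, -0.7]
grip_width: 0.0573
grasp_force: 64.2
```

```bash
python3 - <<'E'
from h import *
st(); chain((465,70,135,5.5),(485,246,135,5.5),(485,246,10,5.5))
E
```

```text
5.15 [ 0.4438 -0.1235  0.1322] [[0.998, 0.07, -0.002], [0.07, -0.998, 0.001], [-0.002, -0.001, -1.0]] [-0.27  0.24 -0.27  1.07  0.    2.8 ] [-0.4 -0.7 -0.7] 0.05726726686053015 64.22162890434265
slide [ 0.138 -0.766 -0.011] rot [-0.001  0.004 -0.052]
slide [ 0.147 -0.693  0.   ] rot [0. 0. 0.]
slide [0.  0.  0.5] rot [0. 0. 0.]
```

```bash
python3 - <<'E'
from h import *
chain((450,0,140,27),(465,90,140,50),(480,180,140,73),(492,247,140,95.5),(492,247,10,95.5))
E
```

```text
slide [ 0.059 -0.491 -0.031] rot [-0.002  0.003 -0.803]
slide [ 0.217 -0.294  0.   ] rot [ 0.     0.    -0.803]
slide [ 0.314 -0.185  0.   ] rot [ 0.     0.    -0.803]
slide [ 0.27  -0.032  0.   ] rot [ 0.     0.    -0.785]
slide [0.   0.   0.52] rot [0. 0. 0.]
```

>>> {"fn": "drive_tool", "kwargs": {
  "slide": [
    [0.06, -0.49, -0.03],
    [0.06, -0.49, -0.03],
    [0.06, -0.49, -0.03],
    [0.06, -0.49, -0.03],
    [0.06, -0.49, -0.03],
    [0.06, -0.49, -0.03],
    [0.06, -0.49, -0.03],
    [0.06, -0.49, -0.03]
  ],
  "rotation": [
    [0, 0, -0.3],
    [0, 0, -0.6],
    [0, 0, -0.8],
    [0, 0, -0.8],
    [0, 0, -0.8],
    [0, 0, -0.8],
    [0, 0, -0.8],
    [0, 0, -0.8]
  ]
}}

```text
clock: 6.15
eef_pos: [0.4508, -0.0009, 0.1405]
tool_rot: [0.973, 0.232, -0.0, -0.0]
ft_force: [-0.4, -0.1, -1.0]
grip_width: 0.0569
grasp_force: 64.4
```

>>> {"fn": "drive_tool", "kwargs": {
  "slide": [
    [0.216, -0.294, 0],
    [0.216, -0.294, 0],
    [0.216, -0.294, 0],
    [0.216, -0.294, 0],
    [0.216, -0.294, 0],
    [0.216, -0.294, 0],
    [0.216, -0.294, 0],
    [0.216, -0.294, 0]
  ],
  "rotation": [
    [0, 0, -0.3],
    [0, 0, -0.6],
    [0, 0, -0.8],
    [0, 0, -0.8],
    [0, 0, -0.8],
    [0, 0, -0.8],
    [0, 0, -0.8],
    [0, 0, -0.8]
  ]
}}

```text
clock: 7.15
eef_pos: [0.4657, 0.0893, 0.1406]
tool_rot: [0.907, 0.421, 0.0, -0.0]
ft_force: [0.2, 0.2, -1.0]
grip_width: 0.0573
grasp_force: 64.4
```

>>> {"fn": "drive_tool", "kwargs": {
  "slide": [
    [0.314, -0.185, 0],
    [0.314, -0.185, 0],
    [0.314, -0.185, 0],
    [0.314, -0.185, 0],
    [0.314, -0.185, 0],
    [0.314, -0.185, 0],
    [0.314, -0.185, 0],
    [0.314, -0.185, 0]
  ],
  "rotation": [
    [0, 0, -0.3],
    [0, 0, -0.6],
    [0, 0, -0.8],
    [0, 0, -0.8],
    [0, 0, -0.8],
    [0, 0, -0.8],
    [0, 0, -0.8],
    [0, 0, -0.8]
  ]
}}

```text
clock: 8.15
eef_pos: [0.481, 0.1792, 0.1407]
tool_rot: [0.805, 0.593, 0.0, 0.0]
ft_force: [-0.4, 0.0, -0.9]
grip_width: 0.0569
grasp_force: 64.4
```

>>> {"fn": "drive_tool", "kwargs": {
  "slide": [
    [0.27, -0.032, 0],
    [0.27, -0.032, 0],
    [0.27, -0.032, 0],
    [0.27, -0.032, 0],
    [0.27, -0.032, 0],
    [0.27, -0.032, 0],
    [0.27, -0.032, 0],
    [0.27, -0.032, 0]
  ],
  "rotation": [
    [0, 0, -0.3],
    [0, 0, -0.6],
    [0, 0, -0.8],
    [0, 0, -0.8],
    [0, 0, -0.8],
    [0, 0, -0.8],
    [0, 0, -0.8],
    [0, 0, -0.8]
  ]
}}

```text
clock: 9.15
eef_pos: [0.4934, 0.2461, 0.1406]
tool_rot: [0.671, 0.741, 0.0, 0.0]
ft_force: [0.2, 0.3, -0.7]
grip_width: 0.0569
grasp_force: 64.4
```

```bash
python3 - <<'E'
from h import *
st(); chain((492,247,10,95.5));snap('wrist','w2')
E
```

```text
9.15 [0.4934 0.2461 0.1406] [[-0.098, 0.995, 0.0], [0.995, 0.098, 0.0], [0.0, 0.0, -1.0]] [ 0.46  0.4  -0.02  1.16 -0.    1.93] [ 0.2  0.3 -0.7] 0.05686022429197891 64.39506277441978
slide [ 0.004 -0.005  0.523] rot [ 0.    -0.     0.005]
```

View pics/w2.png

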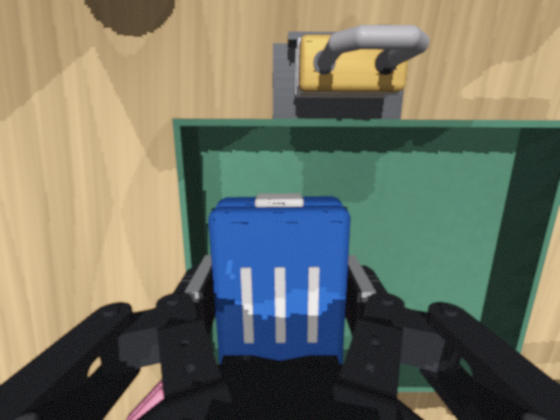

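The case hangs level over the tray with its outline parallel to the walls, at image (212–348, 198–355). Next I lower and release it.

>>> {"fn": "drive_tool", "kwargs": {
  "slide": [
    [0, 0, 0.15],
    [0, 0, 0.3],
    [0, 0, 0.42],
    [0, 0, 0.48],
    [0, 0, 0.51],
    [0, 0, 0.525],
    [0, 0, 0.525],
    [0, 0, 0.525]
  ],
  "rotation": [
    [0, 0, 0],
    [0, 0, 0],
    [0, 0, 0],
    [0, 0, 0],
    [0, 0, 0],
    [0, 0, 0],
    [0, 0, 0],
    [0, 0, 0]
  ]
}}

```text
clock: 10.2
eef_pos: [0.494, 0.2465, 0.0102]
tool_rot: [0.671, 0.741, 0.001, 0.0]
ft_force: [-0.1, -0.7, -0.4]
grip_width: 0.0571
grasp_force: 64.5
```

>>> {"fn": "drive_tool", "kwargs": {
  "slide": [
    [0, 0, 0],
    [0, 0, 0],
    [0, 0, 0],
    [0, 0, 0],
    [0, 0, 0],
    [0, 0, -0.1],
    [0, 0, -0.3],
    [0, 0, -0.52]
  ],
  "rotation": [
    [0, 0, 0],
    [0, 0, 0],
    [0, 0, 0],
    [0, 0, 0],
    [0, 0, 0],
    [0, 0, 0],
    [0, 0, 0],
    [0, 0, 0]
  ],
  "gripper": 0.85
}}

```text
clock: 11.2
eef_pos: [0.4926, 0.2458, 0.1399]
tool_rot: [0.671, 0.741, -0.001, -0.0]
ft_force: [0.5, -0.3, -0.2]
grip_width: 0.0728
grasp_force: 0.0
```

```bash
python3 - <<'E'
from h import *
st(); c=snap('scene','scene1')
P=cloud(c);h=cv2.cvtColor(c['image'],cv2.COLOR_RGB2HSV)
m=((abs(h[...,0].astype(int)-117)<13)&(h[...,1]>120)&(P[...,2]>.027)&(P[...,2]<.045)&(P[...,0]<.8)&(P[...,1]<.32)).astype(np.uint8)
n,l,s,ce=cv2.connectedComponentsWithStats(cv2.dilate(m,np.ones((3,3))))
for i in range(1,n): print(ce[i],s[i,4],cv2.minAreaRect((P[(l==i)&(m>0)][:,:2]*1000).astype(np.float32)))
chain((520,100,160,75),(580,-20,160,53),(600,-100,140,31),(606,-131,140,9),(606,-131,140,-15),(606,-131,3,-15))
E
```

```text
11.2 [0.4926 0.2458 0.1399] [[-0.099, 0.995, -0.002], [0.995, 0.099, -0.001], [-0.001, -0.002, -1.0]] [ 0.46  0.4  -0.02  1.16 -0.    1.93] [ 0.5 -0.3 -0.2] 0.07284221757116352 0.0
[97.23045267 88.09327846] 729 ((-624.1273803710938, 57.39677429199219), (34.88608932495117, 524.7769165039062), 0.030973955988883972)
[ 33.74285714 101.4       ] 105 ((-775.6150512695312, -200.9383544921875), (119.51473236083984, 8.583252906799316), 0.2466961294412613)
[ 45. 112.] 9 ((-666.1759643554688, -213.24612426757812), (0.0, 0.0), 0.0)
[315.05921053 167.96052632] 304 ((493.928466796875, 238.58816528320312), (60.74909210205078, 90.83468627929688), 6.093864440917969)
[278.13746631 240.23989218] 371 ((609.37109375, -132.4195098876953), (54.99348068237305, 82.10771179199219), 73.76062774658203)
[240.38084112 268.73831776] 428 ((590.3118286132812, -302.88299560546875), (56.65939712524414, 85.38874053955078), 85.36743927001953)
slide [-0.598  0.034 -0.047] rot [ 0.021 -0.012  0.722]
slide [-0.402  0.356  0.   ] rot [0.    0.    0.768]
slide [-0.207  0.256  0.08 ] rot [0.    0.    0.768]
slide [-0.043  0.119  0.   ] rot [0.    0.    0.768]
slide [0. 0. 0.] rot [0.    0.    0.838]
slide [0.    0.    0.548] rot [0. 0. 0.]
```

View pics/scene1.png

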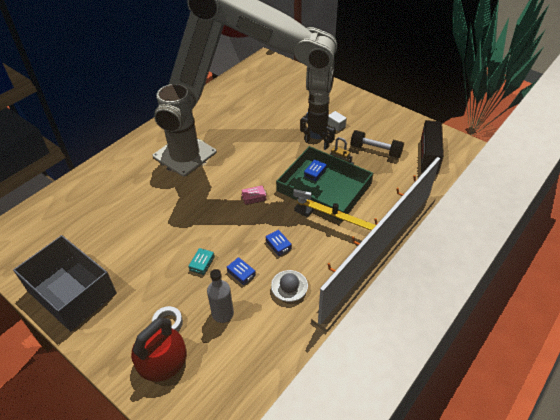

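The first case lies in the tray at (315,168). The other two are unmoved at (278,241) and (240,269).

```bash
python3 - <<'E'
from h import *
chain((480,60,160,118),(540,-80,150,141),(608,-131,120,165),(608,-131,3,165))
E
```

```text
slide [-0.741 -0.141 -0.05 ] rot [ 0.024 -0.004 -0.779]
slide [-0.607 -0.051  0.04 ] rot [ 0.     0.    -0.803]
slide [-0.34   0.013  0.12 ] rot [ 0.     0.    -0.838]
slide [0.    0.    0.468] rot [0. 0. 0.]
```

>>> {"fn": "drive_tool", "kwargs": {
  "slide": [
    [-0.74, -0.14, -0.08],
    [-0.74, -0.14, -0.08],
    [-0.74, -0.14, -0.08],
    [-0.74, -0.14, -0.08],
    [-0.74, -0.14, -0.08],
    [-0.74, -0.14, -0.08],
    [-0.74, -0.14, -0.08],
    [-0.74, -0.14, -0.08]
  ],
  "rotation": [
    [0, 0, -0.3],
    [0, 0, -0.6],
    [0, 0, -0.78],
    [0, 0, -0.78],
    [0, 0, -0.78],
    [0, 0, -0.78],
    [0, 0, -0.78],
    [0, 0, -0.78]
  ],
  "gripper": 1
}}

```text
clock: 12.25
eef_pos: [0.4767, 0.0596, 0.1591]
tool_rot: [0.514, 0.858, -0.0, -0.0]
ft_force: [-0.8, 0.6, -0.5]
grip_width: 0.0855
grasp_force: 0.0
```

>>> {"fn": "drive_tool", "kwargs": {
  "slide": [
    [-0.607, -0.05, 0.04],
    [-0.607, -0.05, 0.04],
    [-0.607, -0.05, 0.04],
    [-0.607, -0.05, 0.04],
    [-0.607, -0.05, 0.04],
    [-0.607, -0.05, 0.04],
    [-0.607, -0.05, 0.04],
    [-0.607, -0.05, 0.04]
  ],
  "rotation": [
    [0, 0, -0.3],
    [0, 0, -0.6],
    [0, 0, -0.8],
    [0, 0, -0.8],
    [0, 0, -0.8],
    [0, 0, -0.8],
    [0, 0, -0.8],
    [0, 0, -0.8]
  ]
}}

```text
clock: 13.25
eef_pos: [0.5369, -0.0806, 0.1495]
tool_rot: [0.334, 0.943, 0.0, 0.0]
ft_force: [-0.4, 0.4, -0.5]
grip_width: 0.0853
grasp_force: 0.0
```

>>> {"fn": "drive_tool", "kwargs": {
  "slide": [
    [-0.34, 0.014, 0.12],
    [-0.34, 0.014, 0.12],
    [-0.34, 0.014, 0.12],
    [-0.34, 0.014, 0.12],
    [-0.34, 0.014, 0.12],
    [-0.34, 0.014, 0.12],
    [-0.34, 0.014, 0.12],
    [-0.34, 0.014, 0.12]
  ],
  "rotation": [
    [0, 0, -0.3],
    [0, 0, -0.6],
    [0, 0, -0.84],
    [0, 0, -0.84],
    [0, 0, -0.84],
    [0, 0, -0.84],
    [0, 0, -0.84],
    [0, 0, -0.84]
  ]
}}

```text
clock: 14.25
eef_pos: [0.6052, -0.132, 0.1196]
tool_rot: [0.131, 0.991, -0.0, 0.0]
ft_force: [0.3, 0.1, -0.2]
grip_width: 0.0856
grasp_force: 0.0
```

```bash
python3 - <<'E'
from h import *
c=snap('wrist','w3');st(); to(608,-131,3,165)
P=cloud(c);h=cv2.cvtColor(c['image'],cv2.COLOR_RGB2HSV)
m=((abs(h[...,0].astype(int)-117)<13)&(h[...,1]>150)&(P[...,2]>.027)&(P[...,2]<.035)).astype(np.uint8)
n,l,s,ce=cv2.connectedComponentsWithStats(m)
for i in range(1,n):
  if s[i,4]>200: print(ce[i],s[i,4],cv2.minAreaRect((P[l==i][:,:2]*1000).astype(np.float32)))
E
```

```text
14.3 [ 0.6052 -0.132   0.1195] [[-0.966, 0.259, 0.0], [0.259, 0.966, -0.0], [-0.0, 0.0, -1.0]] [-0.21  0.54  0.16  1.19  0.    0.05] [-1.2  0.1  0.3] 0.08544985595514554 0.0
slide [-0.01   0.007  0.466] rot [ 0.  0. -0.]
[285.47304977 213.55433098] 5807 ((607.8158569335938, -126.6290283203125), (55.90604019165039, 81.93785858154297), 73.06550598144531)
[ 75.77446732 241.51607078] 5538 ((586.3883666992188, -296.69964599609375), (56.818851470947266, 82.06851959228516), 85.30261993408203)
```

View pics/w3.png

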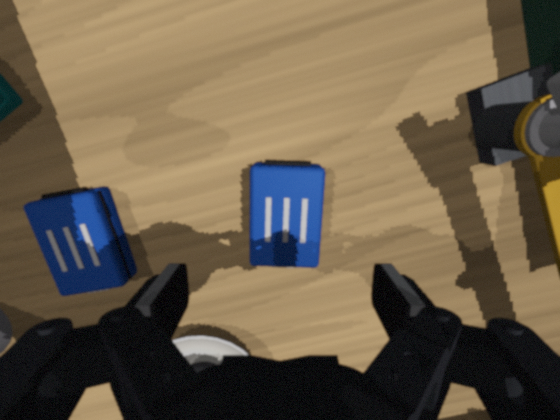

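The case sits centred at (286,214) between the fingers. The dish rim shows at (205,345), so I check its clearance before descending.

```bash
python3 - <<'E'
from h import *
print(ray(load('scene0'),289,288,.02), ray(load('scene0'),220,300,.05))
to(608,-127,3,164)
E
```

```text
[ 0.75764447 -0.25704134  0.02      ] [ 0.62900507 -0.44077926  0.05      ]
slide [-0.006  0.022  0.466] rot [0.    0.    0.035]
```

>>> {"fn": "drive_tool", "kwargs": {
  "slide": [
    [-0.006, 0.022, 0.15],
    [-0.006, 0.022, 0.3],
    [-0.006, 0.022, 0.4],
    [-0.006, 0.022, 0.465],
    [-0.006, 0.022, 0.465],
    [-0.006, 0.022, 0.465],
    [-0.006, 0.022, 0.465],
    [-0.006, 0.022, 0.465]
  ],
  "rotation": [
    [0, 0, 0.03],
    [0, 0, 0.03],
    [0, 0, 0.03],
    [0, 0, 0.03],
    [0, 0, 0.03],
    [0, 0, 0.03],
    [0, 0, 0.03],
    [0, 0, 0.03]
  ]
}}

```text
clock: 15.3
eef_pos: [0.6088, -0.1273, 0.0041]
tool_rot: [0.138, 0.99, -0.0, 0.001]
ft_force: [-0.2, -0.4, -0.5]
grip_width: 0.0855
grasp_force: 0.0
```

>>> {"fn": "drive_tool", "kwargs": {
  "slide": [
    [0, 0, 0],
    [0, 0, 0],
    [0, 0, 0],
    [0, 0, 0],
    [0, 0, 0],
    [0, 0, 0],
    [0, 0, 0],
    [0, 0, 0]
  ],
  "rotation": [
    [0, 0, 0],
    [0, 0, 0],
    [0, 0, 0],
    [0, 0, 0],
    [0, 0, 0],
    [0, 0, 0],
    [0, 0, 0],
    [0, 0, 0]
  ],
  "gripper": 0
}}

```text
clock: 16.3
eef_pos: [0.6086, -0.1272, 0.0037]
tool_rot: [0.138, 0.99, -0.0, 0.001]
ft_force: [1.0, -0.9, 5.2]
grip_width: 0.0567
grasp_force: 65.9
```

>>> {"fn": "drive_tool", "kwargs": {
  "slide": [
    [0, 0, -0.1],
    [0, 0, -0.3],
    [0, 0, -0.5],
    [0, 0, -0.71],
    [0, 0, -0.71],
    [0, 0, -0.71],
    [0, 0, -0.71],
    [0, 0, -0.71]
  ],
  "rotation": [
    [0, 0, 0],
    [0, 0, 0],
    [0, 0, 0],
    [0, 0, 0],
    [0, 0, 0],
    [0, 0, 0],
    [0, 0, 0],
    [0, 0, 0]
  ]
}}

```text
clock: 17.3
eef_pos: [0.6071, -0.1269, 0.1786]
tool_rot: [0.138, 0.99, 0.0, -0.002]
ft_force: [-0.9, -0.4, -0.7]
grip_width: 0.0568
grasp_force: 65.4
```

```bash
python3 - <<'E'
from h import *
st(); chain((560,-20,180,141),(560,90,180,118),(602,157,150,95.5),(602,157,10,95.5))
E
```

```text
17.3 [ 0.6071 -0.1269  0.1786] [[-0.962, 0.273, -0.004], [0.273, 0.962, 0.001], [0.004, -0.0, -1.0]] [-0.21  0.51  0.26  1.33  0.    0.07] [-0.9 -0.4 -0.7] 0.056843730525552076 65.43559581041336
slide [ 0.298  0.36  -0.005] rot [-0.002 -0.007  0.808]
slide [0.277 0.342 0.   ] rot [0.    0.    0.803]
slide [0.158 0.274 0.12 ] rot [0.    0.    0.785]
slide [0.   0.   0.56] rot [0. 0. 0.]
```

>>> {"fn": "drive_tool", "kwargs": {
  "slide": [
    [0.1, 0.12, 0],
    [0.2, 0.24, 0],
    [0.298, 0.36, 0],
    [0.298, 0.36, 0],
    [0.298, 0.36, 0],
    [0.298, 0.36, 0],
    [0.298, 0.36, 0],
    [0.298, 0.36, 0]
  ],
  "rotation": [
    [0, 0, 0.3],
    [0, 0, 0.6],
    [0, 0, 0.8],
    [0, 0, 0.8],
    [0, 0, 0.8],
    [0, 0, 0.8],
    [0, 0, 0.8],
    [0, 0, 0.8]
  ]
}}

```text
clock: 18.3
eef_pos: [0.5612, -0.0208, 0.1804]
tool_rot: [0.332, 0.943, -0.0, -0.0]
ft_force: [0.1, 0.0, -0.2]
grip_width: 0.0565
grasp_force: 65.4
```

>>> {"fn": "drive_tool", "kwargs": {
  "slide": [
    [0.1, 0.12, 0],
    [0.2, 0.24, 0],
    [0.277, 0.342, 0],
    [0.277, 0.342, 0],
    [0.277, 0.342, 0],
    [0.277, 0.342, 0],
    [0.277, 0.342, 0],
    [0.277, 0.342, 0]
  ],
  "rotation": [
    [0, 0, 0.3],
    [0, 0, 0.6],
    [0, 0, 0.8],
    [0, 0, 0.8],
    [0, 0, 0.8],
    [0, 0, 0.8],
    [0, 0, 0.8],
    [0, 0, 0.8]
  ]
}}

```text
clock: 19.3
eef_pos: [0.5607, 0.0892, 0.1806]
tool_rot: [0.513, 0.858, 0.0, 0.0]
ft_force: [-0.7, -0.1, -0.3]
grip_width: 0.057
grasp_force: 65.4
```

>>> {"fn": "drive_tool", "kwargs": {
  "slide": [
    [0.05, 0.09, 0.04],
    [0.1, 0.18, 0.08],
    [0.158, 0.274, 0.12],
    [0.158, 0.274, 0.12],
    [0.158, 0.274, 0.12],
    [0.158, 0.274, 0.12],
    [0.158, 0.274, 0.12],
    [0.158, 0.274, 0.12]
  ],
  "rotation": [
    [0, 0, 0.3],
    [0, 0, 0.6],
    [0, 0, 0.79],
    [0, 0, 0.79],
    [0, 0, 0.79],
    [0, 0, 0.79],
    [0, 0, 0.79],
    [0, 0, 0.79]
  ]
}}

```text
clock: 20.3
eef_pos: [0.6022, 0.1567, 0.151]
tool_rot: [0.671, 0.741, 0.0, 0.0]
ft_force: [-0.2, 0.1, -0.0]
grip_width: 0.0568
grasp_force: 65.3
```

```bash
python3 - <<'E'
from h import *
st(); to(602,157,9.5,95.5)
E
```

```text
20.3 [0.6022 0.1567 0.151 ] [[-0.098, 0.995, 0.001], [0.995, 0.098, 0.0], [0.0, 0.001, -1.0]] [0.25 0.52 0.21 1.26 0.   1.73] [-0.2  0.1 -0. ] 0.05679754863742184 65.34371092915535
slide [ 0.001 -0.001  0.566] rot [ 0.001 -0.     0.005]
```

>>> {"fn": "drive_tool", "kwargs": {
  "slide": [
    [0, 0, 0.15],
    [0, 0, 0.3],
    [0, 0, 0.44],
    [0, 0, 0.51],
    [0, 0, 0.55],
    [0, 0, 0.567],
    [0, 0, 0.567],
    [0, 0, 0.567]
  ],
  "rotation": [
    [0, 0, 0],
    [0, 0, 0],
    [0, 0, 0],
    [0, 0, 0],
    [0, 0, 0],
    [0, 0, 0],
    [0, 0, 0],
    [0, 0, 0]
  ]
}}

```text
clock: 21.3
eef_pos: [0.603, 0.1574, 0.01]
tool_rot: [0.671, 0.741, 0.001, 0.001]
ft_force: [-0.3, -0.1, -0.2]
grip_width: 0.057
grasp_force: 65.4
```

>>> {"fn": "drive_tool", "kwargs": {
  "slide": [
    [0, 0, 0],
    [0, 0, 0],
    [0, 0, 0],
    [0, 0, 0],
    [0, 0, -0.1],
    [0, 0, -0.3],
    [0, 0, -0.5],
    [0, 0, -0.68]
  ],
  "rotation": [
    [0, 0, 0],
    [0, 0, 0],
    [0, 0, 0],
    [0, 0, 0],
    [0, 0, 0],
    [0, 0, 0],
    [0, 0, 0],
    [0, 0, 0]
  ],
  "gripper": 0.85
}}

```text
clock: 22.3
eef_pos: [0.6023, 0.1571, 0.1808]
tool_rot: [0.671, 0.741, 0.0, 0.0]
ft_force: [0.1, 1.2, -1.0]
grip_width: 0.0726
grasp_force: 0.0
```

```bash
python3 - <<'E'
from h import *
st(); chain((560,40,190,122),(570,-140,170,148),(587,-300,120,175))
E
```

```text
22.3 [0.6023 0.1571 0.1808] [[-0.099, 0.995, 0.001], [0.995, 0.099, 0.0], [0.0, 0.001, -1.0]] [0.26 0.51 0.27 1.33 0.   1.73] [ 0.1  1.2 -1. ] 0.07263350924561225 0.0
slide [-0.449 -0.214 -0.037] rot [ 0.002  0.    -0.919]
slide [-0.632 -0.348  0.08 ] rot [ 0.     0.    -0.908]
slide [-0.397 -0.507  0.2  ] rot [ 0.     0.    -0.942]
```

>>> {"fn": "drive_tool", "kwargs": {
  "slide": [
    [-0.45, -0.214, -0.04],
    [-0.45, -0.214, -0.04],
    [-0.45, -0.214, -0.04],
    [-0.45, -0.214, -0.04],
    [-0.45, -0.214, -0.04],
    [-0.45, -0.214, -0.04],
    [-0.45, -0.214, -0.04],
    [-0.45, -0.214, -0.04]
  ],
  "rotation": [
    [0, 0, -0.3],
    [0, 0, -0.6],
    [0, 0, -0.91],
    [0, 0, -0.91],
    [0, 0, -0.91],
    [0, 0, -0.91],
    [0, 0, -0.91],
    [0, 0, -0.91]
  ],
  "gripper": 1
}}

```text
clock: 23.3
eef_pos: [0.5601, 0.0403, 0.1886]
tool_rot: [0.487, 0.874, -0.0, -0.0]
ft_force: [0.2, 0.7, 0.0]
grip_width: 0.0856
grasp_force: 0.0
```

>>> {"fn": "drive_tool", "kwargs": {
  "slide": [
    [-0.632, -0.348, 0.08],
    [-0.632, -0.348, 0.08],
    [-0.632, -0.348, 0.08],
    [-0.632, -0.348, 0.08],
    [-0.632, -0.348, 0.08],
    [-0.632, -0.348, 0.08],
    [-0.632, -0.348, 0.08],
    [-0.632, -0.348, 0.08]
  ],
  "rotation": [
    [0, 0, -0.3],
    [0, 0, -0.6],
    [0, 0, -0.91],
    [0, 0, -0.91],
    [0, 0, -0.91],
    [0, 0, -0.91],
    [0, 0, -0.91],
    [0, 0, -0.91]
  ]
}}

```text
clock: 24.3
eef_pos: [0.5694, -0.1393, 0.1691]
tool_rot: [0.277, 0.961, 0.0, 0.0]
ft_force: [0.3, -0.2, 0.0]
grip_width: 0.0852
grasp_force: 0.0
```

>>> {"fn": "drive_tool", "kwargs": {
  "slide": [
    [-0.397, -0.507, 0.2],
    [-0.397, -0.507, 0.2],
    [-0.397, -0.507, 0.2],
    [-0.397, -0.507, 0.2],
    [-0.397, -0.507, 0.2],
    [-0.397, -0.507, 0.2],
    [-0.397, -0.507, 0.2],
    [-0.397, -0.507, 0.2]
  ],
  "rotation": [
    [0, 0, -0.3],
    [0, 0, -0.6],
    [0, 0, -0.94],
    [0, 0, -0.94],
    [0, 0, -0.94],
    [0, 0, -0.94],
    [0, 0, -0.94],
    [0, 0, -0.94]
  ]
}}

```text
clock: 25.3
eef_pos: [0.586, -0.2997, 0.1194]
tool_rot: [0.045, 0.999, -0.0, 0.0]
ft_force: [0.5, -0.7, -0.1]
grip_width: 0.0854
grasp_force: 0.0
```

```bash
python3 - <<'E'
from h import *
c=snap('wrist','w4');st()
P=cloud(c);h=cv2.cvtColor(c['image'],cv2.COLOR_RGB2HSV)
m=((abs(h[...,0].astype(int)-117)<13)&(h[...,1]>150)&(P[...,2]>.027)&(P[...,2]<.035)).astype(np.uint8)
n,l,s,ce=cv2.connectedComponentsWithStats(m)
for i in range(1,n):
  if s[i,4]>200: print(ce[i],s[i,4],cv2.minAreaRect((P[l==i][:,:2]*1000).astype(np.float32)))
to(586,-297,3,175)
E
```

```text
25.35 [ 0.5859 -0.2998  0.1193] [[-0.996, 0.091, 0.001], [0.091, 0.996, -0.0], [-0.001, -0.0, -1.0]] [-0.47  0.62  0.29  1.24 -0.   -0.38] [-0.7  0.1  0.2] 0.0849574163977451 0.0
[279.97657999 211.861202  ] 5807 ((586.1095581054688, -298.07781982421875), (55.901397705078125, 81.49298858642578), 85.22093200683594)
slide [0.001 0.011 0.465] rot [-0.     0.001 -0.007]
```

>>> {"fn": "drive_tool", "kwargs": {
  "slide": [
    [0, 0.008, 0.15],
    [0, 0.008, 0.3],
    [0, 0.008, 0.4],
    [0, 0.008, 0.465],
    [0, 0.008, 0.465],
    [0, 0.008, 0.465],
    [0, 0.008, 0.465],
    [0, 0.008, 0.465]
  ],
  "rotation": [
    [0, 0, 0],
    [0, 0, 0],
    [0, 0, 0],
    [0, 0, 0],
    [0, 0, 0],
    [0, 0, 0],
    [0, 0, 0],
    [0, 0, 0]
  ]
}}

```text
clock: 26.35
eef_pos: [0.5865, -0.2987, 0.0037]
tool_rot: [0.046, 0.999, -0.0, 0.001]
ft_force: [0.3, 0.3, -0.2]
grip_width: 0.0853
grasp_force: 0.0
```

>>> {"fn": "drive_tool", "kwargs": {
  "slide": [
    [0, 0, 0],
    [0, 0, 0],
    [0, 0, 0],
    [0, 0, 0],
    [0, 0, 0],
    [0, 0, 0],
    [0, 0, 0],
    [0, 0, 0]
  ],
  "rotation": [
    [0, 0, 0],
    [0, 0, 0],
    [0, 0, 0],
    [0, 0, 0],
    [0, 0, 0],
    [0, 0, 0],
    [0, 0, 0],
    [0, 0, 0]
  ],
  "gripper": 0
}}

```text
clock: 27.35
eef_pos: [0.5863, -0.2987, 0.0032]
tool_rot: [0.046, 0.999, -0.0, 0.001]
ft_force: [0.5, 0.6, 5.1]
grip_width: 0.057
grasp_force: 66.2
```

>>> {"fn": "drive_tool", "kwargs": {
  "slide": [
    [0, 0, -0.1],
    [0, 0, -0.3],
    [0, 0, -0.5],
    [0, 0, -0.71],
    [0, 0, -0.71],
    [0, 0, -0.71],
    [0, 0, -0.71],
    [0, 0, -0.71]
  ],
  "rotation": [
    [0, 0, 0],
    [0, 0, 0],
    [0, 0, 0],
    [0, 0, 0],
    [0, 0, 0],
    [0, 0, 0],
    [0, 0, 0],
    [0, 0, 0]
  ]
}}

```text
clock: 28.35
eef_pos: [0.5849, -0.298, 0.1779]
tool_rot: [0.046, 0.999, 0.001, -0.002]
ft_force: [-0.7, -0.4, -1.2]
grip_width: 0.0567
grasp_force: 65.6
```

```bash
python3 - <<'E'
from h import *
st(); chain((540,-170,180,148),(490,0,180,122),(502,148,150,95.5))
E
```

```text
28.35 [ 0.5849 -0.298   0.1779] [[-0.996, 0.092, -0.003], [0.092, 0.996, 0.002], [0.004, 0.001, -1.0]] [-0.47  0.59  0.39  1.38  0.   -0.38] [-0.7 -0.4 -1.2] 0.05674429960483549 65.63211813569069
slide [ 0.226  0.493 -0.007] rot [ 0.001 -0.008  0.933]
slide [0.53  0.471 0.   ] rot [0.    0.    0.908]
slide [0.477 0.354 0.12 ] rot [0.    0.    0.925]
```

>>> {"fn": "drive_tool", "kwargs": {
  "slide": [
    [0.07, 0.15, 0],
    [0.15, 0.32, 0],
    [0.226, 0.493, 0],
    [0.226, 0.493, 0],
    [0.226, 0.493, 0],
    [0.226, 0.493, 0],
    [0.226, 0.493, 0],
    [0.226, 0.493, 0]
  ],
  "rotation": [
    [0, 0, 0.3],
    [0, 0, 0.6],
    [0, 0, 0.93],
    [0, 0, 0.93],
    [0, 0, 0.93],
    [0, 0, 0.93],
    [0, 0, 0.93],
    [0, 0, 0.93]
  ]
}}

```text
clock: 29.35
eef_pos: [0.5409, -0.1712, 0.1798]
tool_rot: [0.275, 0.961, -0.0, -0.0]
ft_force: [-0.4, 0.1, -1.2]
grip_width: 0.0572
grasp_force: 65.7
```

>>> {"fn": "drive_tool", "kwargs": {
  "slide": [
    [0.13, 0.12, 0],
    [0.26, 0.24, 0],
    [0.4, 0.36, 0],
    [0.53, 0.471, 0],
    [0.53, 0.471, 0],
    [0.53, 0.471, 0],
    [0.53, 0.471, 0],
    [0.53, 0.471, 0]
  ],
  "rotation": [
    [0, 0, 0.3],
    [0, 0, 0.6],
    [0, 0, 0.91],
    [0, 0, 0.91],
    [0, 0, 0.91],
    [0, 0, 0.91],
    [0, 0, 0.91],
    [0, 0, 0.91]
  ]
}}

```text
clock: 30.35
eef_pos: [0.4909, -0.0015, 0.18]
tool_rot: [0.485, 0.874, -0.0, -0.0]
ft_force: [0.1, -0.0, -1.3]
grip_width: 0.0571
grasp_force: 65.6
```

>>> {"fn": "drive_tool", "kwargs": {
  "slide": [
    [0.12, 0.09, 0.03],
    [0.24, 0.18, 0.06],
    [0.36, 0.27, 0.09],
    [0.477, 0.354, 0.12],
    [0.477, 0.354, 0.12],
    [0.477, 0.354, 0.12],
    [0.477, 0.354, 0.12],
    [0.477, 0.354, 0.12]
  ],
  "rotation": [
    [0, 0, 0.3],
    [0, 0, 0.6],
    [0, 0, 0.92],
    [0, 0, 0.92],
    [0, 0, 0.92],
    [0, 0, 0.92],
    [0, 0, 0.92],
    [0, 0, 0.92]
  ]
}}

```text
clock: 31.35
eef_pos: [0.5026, 0.1466, 0.1504]
tool_rot: [0.672, 0.741, 0.0, 0.0]
ft_force: [-0.4, -0.5, -0.4]
grip_width: 0.057
grasp_force: 65.6
```

```bash
python3 - <<'E'
from h import *
c=snap('wrist','w5');st(); to(502,146,9.5,95.5)
E
```

```text
31.4 [0.5026 0.1467 0.1503] [[-0.097, 0.995, 0.0], [0.995, 0.097, 0.0], [0.0, 0.0, -1.0]] [ 0.28  0.34 -0.08  1.15 -0.    1.76] [-0.3  0.2 -1.1] 0.056948696096542864 65.61634540557861
slide [-0.003 -0.003  0.563] rot [ 0.001 -0.     0.003]
```

View pics/w5.png

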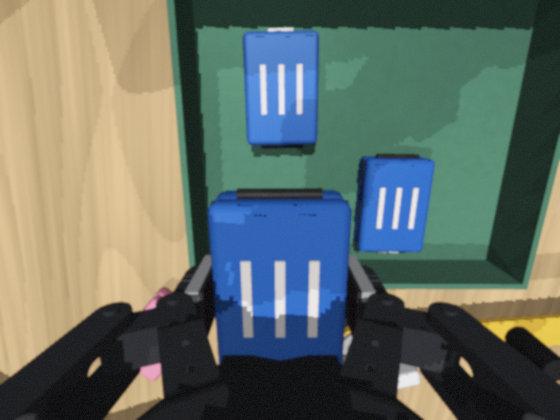

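Both placed cases lie flat at (281,88) and (396,203). The third is above the free near-left area, and I move it slightly nearer the near wall before lowering.

>>> {"fn": "drive_tool", "kwargs": {
  "slide": [
    [-0.025, 0, 0.15],
    [-0.025, 0, 0.3],
    [-0.025, 0, 0.44],
    [-0.025, 0, 0.51],
    [-0.025, 0, 0.55],
    [-0.025, 0, 0.563],
    [-0.025, 0, 0.563],
    [-0.025, 0, 0.563]
  ],
  "rotation": [
    [0, 0, 0],
    [0, 0, 0],
    [0, 0, 0],
    [0, 0, 0],
    [0, 0, 0],
    [0, 0, 0],
    [0, 0, 0],
    [0, 0, 0]
  ]
}}

```text
clock: 32.4
eef_pos: [0.5038, 0.1415, 0.0102]
tool_rot: [0.671, 0.741, 0.001, 0.0]
ft_force: [0.4, 0.1, -0.7]
grip_width: 0.0567
grasp_force: 65.7
```

>>> {"fn": "drive_tool", "kwargs": {
  "slide": [
    [0, 0, 0],
    [0, 0, 0],
    [0, 0, 0],
    [0, 0, 0],
    [0, 0, -0.1],
    [0, 0, -0.3],
    [0, 0, -0.5],
    [0, 0, -0.72]
  ],
  "rotation": [
    [0, 0, 0],
    [0, 0, 0],
    [0, 0, 0],
    [0, 0, 0],
    [0, 0, 0],
    [0, 0, 0],
    [0, 0, 0],
    [0, 0, 0]
  ],
  "gripper": 0.85
}}

```text
clock: 33.4
eef_pos: [0.5025, 0.1411, 0.1905]
tool_rot: [0.671, 0.741, -0.0, -0.0]
ft_force: [0.5, 0.6, -0.4]
grip_width: 0.0725
grasp_force: 0.0
```

```bash
python3 - <<'E'
from h import *
c=snap('wrist','w6');snap('scene','scene2');st()
cv2.imwrite('pics/s2crop.png',cv2.resize(load('scene2')['image'][120:260,180:400,::-1],None,fx=3.5,fy=3.5,interpolation=cv2.INTER_CUBIC))
E
```

```text
33.5 [0.507  0.1424 0.1963] [[-0.099, 0.995, 0.013], [0.995, 0.099, 0.004], [0.002, 0.013, -1.0]] [ 0.27  0.3  -0.01  1.25 -0.    1.75] [ 0.4  0.5 -0.2] 0.07266896540439344 0.0
```

View pics/s2crop.png

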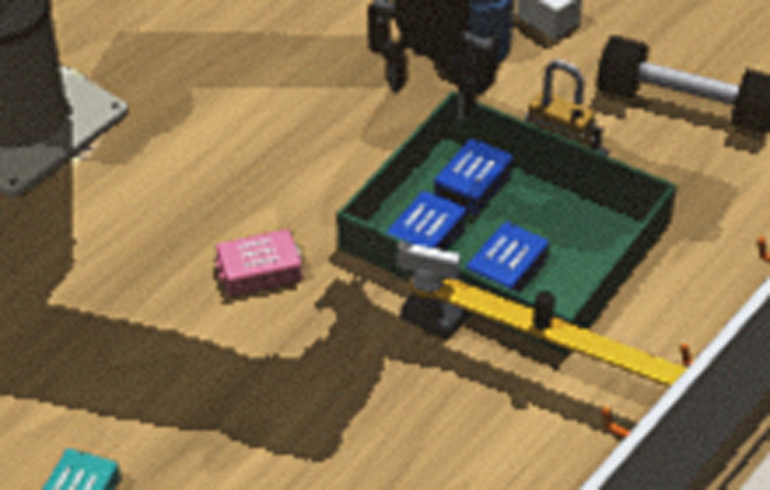

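All three blue cases are flat in the tray at crop positions (475,168), (428,218) and (508,255). The bar knob is at crop (543,305). Next is the bar: I cage the knob with half-open fingers.

```bash
python3 - <<'E'
from h import *
st();chain((560,100,195,68),(630,75,190,40),(690,66,185,12.5))
E
```

```text
33.5 [0.507  0.1424 0.1963] [[-0.099, 0.995, 0.013], [0.995, 0.099, 0.004], [0.002, 0.013, -1.0]] [ 0.27  0.3  -0.01  1.25 -0.    1.75] [ 0.4  0.5 -0.2] 0.07266896540439344 0.0
slide [-0.19   0.194  0.007] rot [ 0.024 -0.011  0.966]
slide [0.012 0.297 0.02 ] rot [0.    0.    0.977]
slide [0.161 0.182 0.02 ] rot [0.   0.   0.96]
```

>>> {"fn": "drive_tool", "kwargs": {
  "slide": [
    [-0.19, 0.2, -0.02],
    [-0.19, 0.2, -0.02],
    [-0.19, 0.2, -0.02],
    [-0.19, 0.2, -0.02],
    [-0.19, 0.2, -0.02],
    [-0.19, 0.2, -0.02],
    [-0.19, 0.2, -0.02],
    [-0.19, 0.2, -0.02]
  ],
  "rotation": [
    [0, 0, 0.3],
    [0, 0, 0.6],
    [0, 0, 0.96],
    [0, 0, 0.96],
    [0, 0, 0.96],
    [0, 0, 0.96],
    [0, 0, 0.96],
    [0, 0, 0.96]
  ],
  "gripper": 0.5
}}

```text
clock: 34.5
eef_pos: [0.5574, 0.0991, 0.1944]
tool_rot: [0.828, 0.561, 0.0, 0.0]
ft_force: [-0.3, -0.7, -0.1]
grip_width: 0.0425
grasp_force: 0.0
```

>>> {"fn": "drive_tool", "kwargs": {
  "slide": [
    [0.012, 0.297, 0.02],
    [0.012, 0.297, 0.02],
    [0.012, 0.297, 0.02],
    [0.012, 0.297, 0.02],
    [0.012, 0.297, 0.02],
    [0.012, 0.297, 0.02],
    [0.012, 0.297, 0.02],
    [0.012, 0.297, 0.02]
  ],
  "rotation": [
    [0, 0, 0.3],
    [0, 0, 0.6],
    [0, 0, 0.97],
    [0, 0, 0.97],
    [0, 0, 0.97],
    [0, 0, 0.97],
    [0, 0, 0.97],
    [0, 0, 0.97]
  ]
}}

```text
clock: 35.5
eef_pos: [0.6275, 0.0742, 0.1895]
tool_rot: [0.938, 0.345, 0.0, 0.0]
ft_force: [-0.1, 0.1, 0.3]
grip_width: 0.0429
grasp_force: 0.0
```

>>> {"fn": "drive_tool", "kwargs": {
  "slide": [
    [0.16, 0.182, 0.02],
    [0.16, 0.182, 0.02],
    [0.16, 0.182, 0.02],
    [0.16, 0.182, 0.02],
    [0.16, 0.182, 0.02],
    [0.16, 0.182, 0.02],
    [0.16, 0.182, 0.02],
    [0.16, 0.182, 0.02]
  ],
  "rotation": [
    [0, 0, 0.3],
    [0, 0, 0.6],
    [0, 0, 0.96],
    [0, 0, 0.96],
    [0, 0, 0.96],
    [0, 0, 0.96],
    [0, 0, 0.96],
    [0, 0, 0.96]
  ]
}}

```text
clock: 36.5
eef_pos: [0.6874, 0.0654, 0.1845]
tool_rot: [0.994, 0.112, 0.0, -0.0]
ft_force: [-0.3, 0.2, -0.3]
grip_width: 0.0429
grasp_force: 0.0
```

```bash
python3 - <<'E'
from h import *
c=snap('wrist','w7');st()
E
```

```text
36.55 [0.6874 0.0654 0.1845] [[0.975, 0.223, 0.0], [0.223, -0.975, 0.0], [0.0, 0.0, -1.0]] [ 0.09  0.66  0.53  1.44 -0.    3.01] [ 0.5 -0.7 -0.4] 0.04254695721190043 0.0
```

View pics/w7.png

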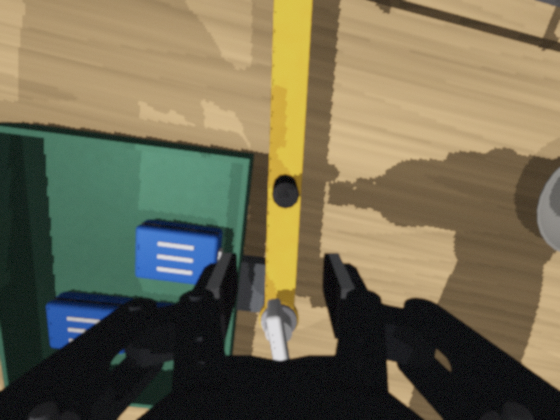

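The knob top is at (285,190), the bar runs from (282,310) up to (293,0), and the wing nut is at (278,330).

```bash
python3 - <<'E'
from h import *
c=load('w7')
k=ray(c,285,190,.112); print(k, ray(c,281,250,.072),ray(c,292,20,.072), ray(c,275,318,.116),ray(c,285,360,.116))
d=k[:2]-np.array([.583,.040]);print(np.hypot(*d),np.degrees(np.arctan2(d[1],d[0])))
to(k[0]*1000,k[1]*1000,80,13)
E
```

```text
[0.71279775 0.06863523 0.112     ] [0.65086345 0.05712449 0.072     ] [0.82912646 0.0899339  0.072     ] [0.61141984 0.05309373 0.116     ] [0.57420268 0.03626222 0.116     ]
0.13291889538347176 12.4409802376485
slide [0.102 0.01  0.418] rot [ 0.    -0.    -0.004]
```

>>> {"fn": "drive_tool", "kwargs": {
  "slide": [
    [0.09, 0.004, 0],
    [0.09, 0.004, 0],
    [0.09, 0.004, 0.1],
    [0.09, 0.004, 0.2],
    [0.09, 0.004, 0.3],
    [0.09, 0.004, 0.4],
    [0.09, 0.004, 0.41],
    [0.09, 0.004, 0.41]
  ],
  "rotation": [
    [0, 0, 0],
    [0, 0, 0],
    [0, 0, 0],
    [0, 0, 0],
    [0, 0, 0],
    [0, 0, 0],
    [0, 0, 0],
    [0, 0, 0]
  ]
}}

```text
clock: 37.55
eef_pos: [0.7096, 0.0694, 0.0826]
tool_rot: [0.994, 0.112, 0.0, 0.0]
ft_force: [-0.2, 0.5, -0.1]
grip_width: 0.0427
grasp_force: 0.0
```

```bash
python3 - <<'E'
from h import *
st()
t=[]
for phi in(30,48,66,84,93):
    a=np.radians(phi); t.append((583+129*np.cos(a),40+129*np.sin(a),82,phi))
chain(*t)
E
```

```text
37.55 [0.7096 0.0694 0.0826] [[0.975, 0.223, 0.0], [0.223, -0.975, 0.0], [0.0, 0.0, -1.0]] [ 0.1   0.75  0.44  1.26 -0.    3.01] [-0.2  0.5 -0.1] 0.042719707731470005 0.0
slide [-0.027 -0.15   0.002] rot [ 0.    -0.001 -0.598]
slide [-0.025 -0.159  0.   ] rot [ 0.     0.    -0.628]
slide [-0.025 -0.159  0.   ] rot [ 0.     0.    -0.628]
slide [-0.025 -0.159  0.   ] rot [ 0.     0.    -0.628]
slide [-0.006 -0.081  0.   ] rot [ 0.     0.    -0.314]
```

>>> {"fn": "drive_tool", "kwargs": {
  "slide": [
    [-0.004, -0.04, 0],
    [-0.01, -0.08, 0],
    [-0.018, -0.12, 0],
    [-0.027, -0.15, 0],
    [-0.027, -0.15, 0],
    [-0.027, -0.15, 0],
    [-0.027, -0.15, 0],
    [-0.027, -0.15, 0]
  ],
  "rotation": [
    [0, 0, -0.15],
    [0, 0, -0.3],
    [0, 0, -0.45],
    [0, 0, -0.6],
    [0, 0, -0.6],
    [0, 0, -0.6],
    [0, 0, -0.6],
    [0, 0, -0.6]
  ]
}}

```text
clock: 38.55
eef_pos: [0.6948, 0.1041, 0.0818]
tool_rot: [0.966, 0.259, -0.0, 0.0]
ft_force: [0.5, 0.4, 0.6]
grip_width: 0.0429
grasp_force: 0.0
```

>>> {"fn": "drive_tool", "kwargs": {
  "slide": [
    [-0.002, -0.03, 0],
    [-0.006, -0.06, 0],
    [-0.012, -0.1, 0],
    [-0.018, -0.13, 0],
    [-0.025, -0.159, 0],
    [-0.025, -0.159, 0],
    [-0.025, -0.159, 0],
    [-0.025, -0.159, 0]
  ],
  "rotation": [
    [0, 0, -0.13],
    [0, 0, -0.26],
    [0, 0, -0.39],
    [0, 0, -0.52],
    [0, 0, -0.63],
    [0, 0, -0.63],
    [0, 0, -0.63],
    [0, 0, -0.63]
  ]
}}

```text
clock: 39.55
eef_pos: [0.6695, 0.1355, 0.0817]
tool_rot: [0.913, 0.407, -0.0, -0.0]
ft_force: [0.2, 0.1, -0.4]
grip_width: 0.0423
grasp_force: 0.0
```

```bash
python3 - <<'E'
from h import *
st();c=snap('side','side1')
cv2.imwrite('pics/side1c.png',cv2.resize(c['image'][130:280,150:370,::-1],None,fx=3.5,fy=3.5,interpolation=cv2.INTER_CUBIC))
E
```

```text
39.55 [0.6695 0.1355 0.0817] [[0.668, 0.744, -0.0], [0.744, -0.668, -0.0], [-0.0, -0.0, -1.0]] [ 0.2   0.69  0.32  1.2  -0.    2.5 ] [ 0.2  0.1 -0.4] 0.04228420440473776 0.0
```

View pics/side1c.png

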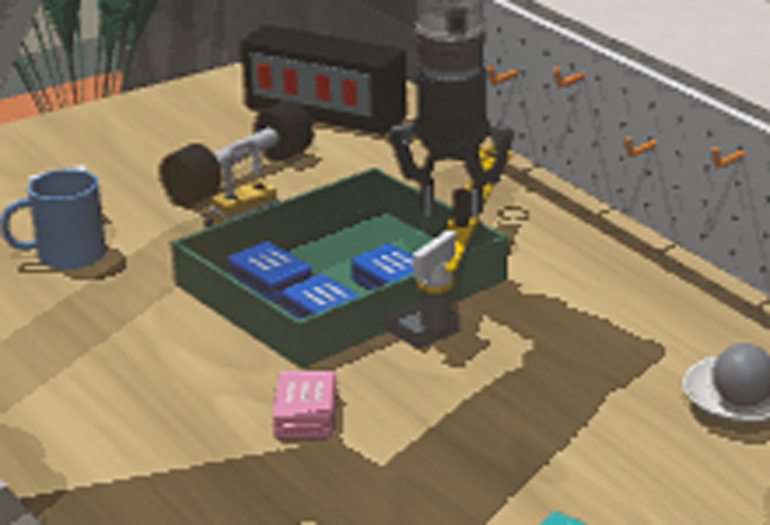

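The bar follows, with the knob between the fingers at crop (460,215), so I continue along the arc.

>>> {"fn": "drive_tool", "kwargs": {
  "slide": [
    [-0.002, -0.03, 0],
    [-0.006, -0.06, 0],
    [-0.012, -0.1, 0],
    [-0.018, -0.13, 0],
    [-0.025, -0.159, 0],
    [-0.025, -0.159, 0],
    [-0.025, -0.159, 0],
    [-0.025, -0.159, 0]
  ],
  "rotation": [
    [0, 0, -0.13],
    [0, 0, -0.26],
    [0, 0, -0.39],
    [0, 0, -0.52],
    [0, 0, -0.63],
    [0, 0, -0.63],
    [0, 0, -0.63],
    [0, 0, -0.63]
  ]
}}

```text
clock: 40.6
eef_pos: [0.6358, 0.1574, 0.0818]
tool_rot: [0.838, 0.545, 0.0, 0.0]
ft_force: [-0.6, 0.3, 0.0]
grip_width: 0.0426
grasp_force: 0.0
```

>>> {"fn": "drive_tool", "kwargs": {
  "slide": [
    [-0.002, -0.03, 0],
    [-0.006, -0.06, 0],
    [-0.012, -0.1, 0],
    [-0.018, -0.13, 0],
    [-0.025, -0.159, 0],
    [-0.025, -0.159, 0],
    [-0.025, -0.159, 0],
    [-0.025, -0.159, 0]
  ],
  "rotation": [
    [0, 0, -0.13],
    [0, 0, -0.26],
    [0, 0, -0.39],
    [0, 0, -0.52],
    [0, 0, -0.63],
    [0, 0, -0.63],
    [0, 0, -0.63],
    [0, 0, -0.63]
  ]
}}

```text
clock: 41.6
eef_pos: [0.597, 0.1679, 0.0818]
tool_rot: [0.742, 0.67, 0.0, 0.0]
ft_force: [-0.2, 1.1, -0.0]
grip_width: 0.0425
grasp_force: 0.0
```

>>> {"fn": "drive_tool", "kwargs": {
  "slide": [
    [0, -0.02, 0],
    [-0.002, -0.04, 0],
    [-0.004, -0.06, 0],
    [-0.006, -0.08, 0],
    [-0.006, -0.08, 0],
    [-0.006, -0.08, 0],
    [-0.006, -0.08, 0],
    [-0.006, -0.08, 0]
  ],
  "rotation": [
    [0, 0, -0.1],
    [0, 0, -0.2],
    [0, 0, -0.3],
    [0, 0, -0.36],
    [0, 0, -0.36],
    [0, 0, -0.36],
    [0, 0, -0.36],
    [0, 0, -0.36]
  ]
}}

```text
clock: 42.6
eef_pos: [0.5767, 0.1685, 0.0818]
tool_rot: [0.679, 0.734, -0.0, -0.0]
ft_force: [0.4, 0.7, -0.5]
grip_width: 0.0426
grasp_force: 0.0
```

```bash
python3 - <<'E'
from h import *
st()
E
```

```text
42.6 [0.5767 0.1685 0.0818] [[-0.079, 0.997, -0.0], [0.997, 0.079, -0.0], [-0.0, -0.0, -1.0]] [ 0.28  0.54  0.04  1.08 -0.    1.78] [ 0.4  0.7 -0.5] 0.04259856078752784 0.0
```

>>> {"fn": "drive_tool", "kwargs": {
  "slide": [
    [0, -0.02, 0],
    [0, -0.04, 0],
    [0, -0.05, 0],
    [0, -0.06, 0],
    [0, -0.066, 0],
    [0, -0.072, 0],
    [0, -0.072, 0],
    [0, -0.072, 0]
  ],
  "rotation": [
    [0, 0, -0.02],
    [0, 0, -0.02],
    [0, 0, -0.02],
    [0, 0, -0.02],
    [0, 0, -0.02],
    [0, 0, -0.02],
    [0, 0, -0.02],
    [0, 0, -0.02]
  ]
}}

```text
clock: 43.6
eef_pos: [0.5585, 0.1669, 0.0817]
tool_rot: [0.675, 0.738, -0.0, -0.0]
ft_force: [1.0, -0.5, 1.4]
grip_width: 0.0427
grasp_force: 0.1
```

>>> {"fn": "drive_tool", "kwargs": {
  "slide": [
    [0, -0.002, 0],
    [0, -0.004, 0],
    [0, -0.006, 0],
    [0, -0.008, 0],
    [0, -0.01, 0],
    [0, -0.012, 0],
    [0, -0.012, 0],
    [0, -0.012, 0]
  ],
  "rotation": [
    [0, 0, 0],
    [0, 0, 0],
    [0, 0, 0],
    [0, 0, 0],
    [0, 0, 0],
    [0, 0, 0],
    [0, 0, 0],
    [0, 0, 0]
  ]
}}

```text
clock: 44.6
eef_pos: [0.5578, 0.1669, 0.0818]
tool_rot: [0.675, 0.738, 0.001, 0.001]
ft_force: [8.5, -0.6, -6.1]
grip_width: 0.0428
grasp_force: 3.9
```

The force of 8.5 N shows the bar is against its stop. I back off and go up towards the wing nut.

>>> {"fn": "drive_tool", "kwargs": {
  "slide": [
    [0, 0.045, 0],
    [0, 0.045, 0],
    [0, 0.045, -0.15],
    [0, 0.045, -0.3],
    [0, 0.045, -0.48],
    [0, 0.045, -0.48],
    [0, 0.045, -0.48],
    [0, 0.045, -0.48]
  ],
  "rotation": [
    [0, 0, 0],
    [0, 0, 0],
    [0, 0, 0],
    [0, 0, 0],
    [0, 0, 0],
    [0, 0, 0],
    [0, 0, 0],
    [0, 0, 0]
  ]
}}

```text
clock: 45.6
eef_pos: [0.5658, 0.1676, 0.2002]
tool_rot: [0.675, 0.738, -0.001, -0.001]
ft_force: [0.3, -0.1, -0.1]
grip_width: 0.0431
grasp_force: 0.0
```

```bash
python3 - <<'E'
from h import *
st();chain((560,110,200,122),(560,70,190,148),(565,40,190,176),(565,38,190,204))
E
```

```text
45.6 [0.5658 0.1676 0.2002] [[-0.089, 0.996, -0.003], [0.996, 0.089, -0.001], [-0.001, -0.003, -1.0]] [0.29 0.44 0.2  1.34 0.   1.77] [ 0.3 -0.1 -0.1] 0.04305743880721041 0.0
slide [-0.227 -0.043  0.001] rot [-0.007 -0.    -0.939]
slide [-0.136 -0.085  0.04 ] rot [ 0.     0.    -0.908]
slide [-0.081 -0.091  0.   ] rot [ 0.     0.    -0.977]
slide [-0.001 -0.008  0.   ] rot [ 0.     0.    -0.977]
```

>>> {"fn": "drive_tool", "kwargs": {
  "slide": [
    [-0.227, -0.043, 0],
    [-0.227, -0.043, 0],
    [-0.227, -0.043, 0],
    [-0.227, -0.043, 0],
    [-0.227, -0.043, 0],
    [-0.227, -0.043, 0],
    [-0.227, -0.043, 0],
    [-0.227, -0.043, 0]
  ],
  "rotation": [
    [0, 0, -0.3],
    [0, 0, -0.6],
    [0, 0, -0.94],
    [0, 0, -0.94],
    [0, 0, -0.94],
    [0, 0, -0.94],
    [0, 0, -0.94],
    [0, 0, -0.94]
  ]
}}

```text
clock: 46.6
eef_pos: [0.5613, 0.1104, 0.2018]
tool_rot: [0.485, 0.875, 0.0, 0.0]
ft_force: [0.3, -0.4, -0.3]
grip_width: 0.0427
grasp_force: 0.0
```

>>> {"fn": "drive_tool", "kwargs": {
  "slide": [
    [-0.136, -0.085, 0.04],
    [-0.136, -0.085, 0.04],
    [-0.136, -0.085, 0.04],
    [-0.136, -0.085, 0.04],
    [-0.136, -0.085, 0.04],
    [-0.136, -0.085, 0.04],
    [-0.136, -0.085, 0.04],
    [-0.136, -0.085, 0.04]
  ],
  "rotation": [
    [0, 0, -0.3],
    [0, 0, -0.6],
    [0, 0, -0.91],
    [0, 0, -0.91],
    [0, 0, -0.91],
    [0, 0, -0.91],
    [0, 0, -0.91],
    [0, 0, -0.91]
  ]
}}

```text
clock: 47.6
eef_pos: [0.5613, 0.0703, 0.1918]
tool_rot: [0.275, 0.961, 0.0, 0.0]
ft_force: [-0.8, 0.2, -1.1]
grip_width: 0.0428
grasp_force: 0.0
```

>>> {"fn": "drive_tool", "kwargs": {
  "slide": [
    [-0.03, -0.091, 0],
    [-0.03, -0.091, 0],
    [-0.03, -0.091, 0],
    [-0.03, -0.091, 0],
    [-0.03, -0.091, 0],
    [-0.03, -0.091, 0],
    [-0.03, -0.091, 0],
    [-0.03, -0.091, 0]
  ],
  "rotation": [
    [0, 0, -0.3],
    [0, 0, -0.6],
    [0, 0, -0.98],
    [0, 0, -0.98],
    [0, 0, -0.98],
    [0, 0, -0.98],
    [0, 0, -0.98],
    [0, 0, -0.98]
  ]
}}

```text
clock: 48.6
eef_pos: [0.5556, 0.047, 0.1918]
tool_rot: [0.034, 0.999, 0.0, -0.0]
ft_force: [0.7, 0.6, -0.1]
grip_width: 0.0424
grasp_force: 0.0
```

>>> {"fn": "drive_tool", "kwargs": {
  "slide": [
    [0, 0, 0],
    [0, 0, 0],
    [0, 0, 0],
    [0, 0, 0],
    [0, 0, 0],
    [0, 0, 0],
    [0, 0, 0],
    [0, 0, 0]
  ],
  "rotation": [
    [0, 0, -0.3],
    [0, 0, -0.6],
    [0, 0, -0.98],
    [0, 0, -0.98],
    [0, 0, -0.98],
    [0, 0, -0.98],
    [0, 0, -0.98],
    [0, 0, -0.98]
  ]
}}

```text
clock: 49.6
eef_pos: [0.5556, 0.0469, 0.1918]
tool_rot: [-0.21, 0.978, -0.0, -0.0]
ft_force: [-0.3, 0.6, 0.3]
grip_width: 0.043
grasp_force: 0.0
```

```bash
python3 - <<'E'
from h import *
st();snap('wrist','w8')
E
```

```text
49.6 [0.5556 0.0469 0.1918] [[-0.912, -0.41, -0.0], [-0.41, 0.912, -0.0], [0.0, -0.0, -1.0]] [ 0.08  0.37  0.09  1.28 -0.   -0.34] [-0.3  0.6  0.3] 0.04295248359043434 0.0
```

View pics/w8.png

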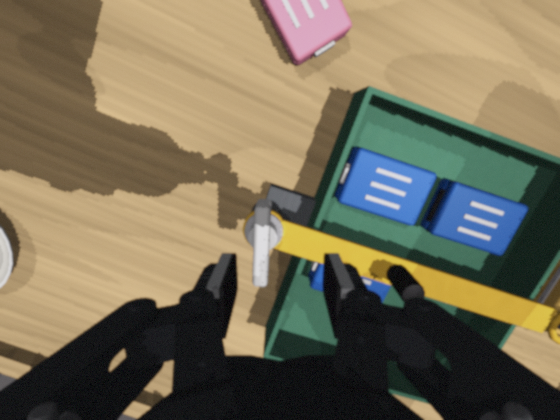

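The bar lies across the tray. The wing plate's top runs from about (263,203) to (261,285), nearly along the tool x.

```bash
python3 - <<'E'
from h import *
c=load('w8');a=ray(c,264,203,.116);b=ray(c,261,284,.116);print(a,b,np.hypot(*(a-b)[:2]),(a+b)/2,np.degrees(np.arctan2(*(a-b)[[1,0]])))
P=cloud(c);m=(abs(P[...,2]-.116)<.006)&(np.hypot(P[...,0]-.583,P[...,1]-.04)<.05);m[260:,:230]=0;m[260:,320:]=0;p=(P[m][:,:2]*1000).astype(np.float32);print(m.sum(),cv2.minAreaRect(p))
to(583,40,150,204);to(583,40,98,204)
E
```

```text
[0.54749396 0.03187273 0.116     ] [0.60900001 0.05593257 0.116     ] 0.06604445340784101 [0.57824698 0.04390265 0.116     ] -158.6356343274845
1255 ((580.6871948242188, 43.16044616699219), (65.1811752319336, 12.03966999053955), 20.96855926513672)
slide [-0.088 -0.07   0.167] rot [0.    0.    0.008]
slide [-0.088 -0.07   0.375] rot [0.    0.    0.008]
```

>>> {"fn": "drive_tool", "kwargs": {
  "slide": [
    [-0.084, -0.057, 0],
    [-0.084, -0.057, 0],
    [-0.084, -0.057, 0.1],
    [-0.084, -0.057, 0.2],
    [-0.084, -0.057, 0.3],
    [-0.084, -0.057, 0.38],
    [-0.084, -0.057, 0.415],
    [-0.084, -0.057, 0.415]
  ],
  "rotation": [
    [0, 0, 0.11],
    [0, 0, 0.11],
    [0, 0, 0.11],
    [0, 0, 0.11],
    [0, 0, 0.11],
    [0, 0, 0.11],
    [0, 0, 0.11],
    [0, 0, 0.11]
  ]
}}

```text
clock: 50.65
eef_pos: [0.5799, 0.0426, 0.0878]
tool_rot: [-0.183, 0.983, 0.0, -0.001]
ft_force: [-0.8, 1.4, -0.2]
grip_width: 0.0427
grasp_force: 0.0
```

>>> {"fn": "drive_tool", "kwargs": {
  "slide": [
    [0, 0, 0],
    [0, 0, 0],
    [0, 0, 0],
    [0, 0, 0],
    [0, 0, 0],
    [0, 0, 0],
    [0, 0, 0],
    [0, 0, 0]
  ],
  "rotation": [
    [0, 0, 0],
    [0, 0, 0],
    [0, 0, 0],
    [0, 0, 0],
    [0, 0, 0],
    [0, 0, 0],
    [0, 0, 0],
    [0, 0, 0]
  ],
  "gripper": 0
}}

```text
clock: 51.65
eef_pos: [0.5814, 0.0424, 0.0895]
tool_rot: [-0.183, 0.983, -0.0, 0.001]
ft_force: [-2.5, -0.8, 5.2]
grip_width: 0.0187
grasp_force: 58.8
```

```bash
python3 - <<'E'
from h import *
st();print(bot.get_obs()['ft_torque'])
E
```

```text
51.65 [0.5814 0.0424 0.0895] [[-0.933, -0.36, 0.002], [-0.36, 0.933, -0.0], [-0.002, -0.001, -1.0]] [ 0.07  0.5  -0.    1.07 -0.   -0.29] [-2.5 -0.8  5.2] 0.018655682144432403 58.83210361003876
[-0.21389941  0.24493592  0.0387849 ]
```

>>> {"fn": "drive_tool", "kwargs": {
  "slide": [
    [0, 0, 0],
    [0, 0, 0],
    [0, 0, 0],
    [0, 0, 0],
    [0, 0, 0],
    [0, 0, 0],
    [0, 0, 0],
    [0, 0, 0]
  ],
  "rotation": [
    [0, 0, 0.2],
    [0, 0, 0.4],
    [0, 0, 0.6],
    [0, 0, 0.8],
    [0, 0, 1],
    [0, 0, 1],
    [0, 0, 1],
    [0, 0, 1]
  ]
}}

```text
clock: 52.65
eef_pos: [0.5814, 0.0423, 0.0895]
tool_rot: [0.066, 0.998, -0.0, 0.001]
ft_force: [-0.9, -1.2, 5.5]
grip_width: 0.0188
grasp_force: 58.9
```

```bash
python3 - <<'E'
from h import *
st();print(bot.get_obs()['ft_torque'])
c=load('w8');P=cloud(c)
m=(np.hypot(P[...,0]-.580,P[...,1]-.043)<.045)&(P[...,2]>.08);m[240:,:236]=0;m[240:,320:]=0
for z in(.082,.09,.1,.11):
    k=m&(P[...,2]>z)&(P[...,2]<z+.009);q=(P[k][:,:2]*1000).astype(np.float32)
    print(z,k.sum(),cv2.minAreaRect(q) if k.sum() else 0)
c=snap('scene','scene3');print(c['z_map'].shape)
cv2.imwrite('pics/s3c.png',cv2.resize(c['image'][130:250,265:405,::-1],None,fx=5,fy=5,interpolation=cv2.INTER_CUBIC))
E
```

```text
52.65 [0.5814 0.0423 0.0895] [[-0.991, 0.132, 0.002], [0.132, 0.991, -0.0], [-0.002, -0.0, -1.0]] [ 0.07  0.5  -0.    1.07 -0.    0.21] [-0.9 -1.2  5.5] 0.01877720366718747 58.897637128829956
[-0.27596672  0.28925021 -0.00558298]
0.082 40 ((563.6873168945312, 38.55538558959961), (29.392324447631836, 22.607616424560547), 15.239042282104492)
0.09 252 ((574.2987060546875, 42.271358489990234), (51.65658187866211, 23.797332763671875), 8.733386039733887)
0.1 58 ((576.9620361328125, 47.587646484375), (63.01579284667969, 11.35226821899414), 32.16367721557617)
0.11 1255 ((580.6871948242188, 43.16044616699219), (65.1811752319336, 12.03966999053955), 20.96855926513672)
(420, 560)
```

View pics/s3c.png

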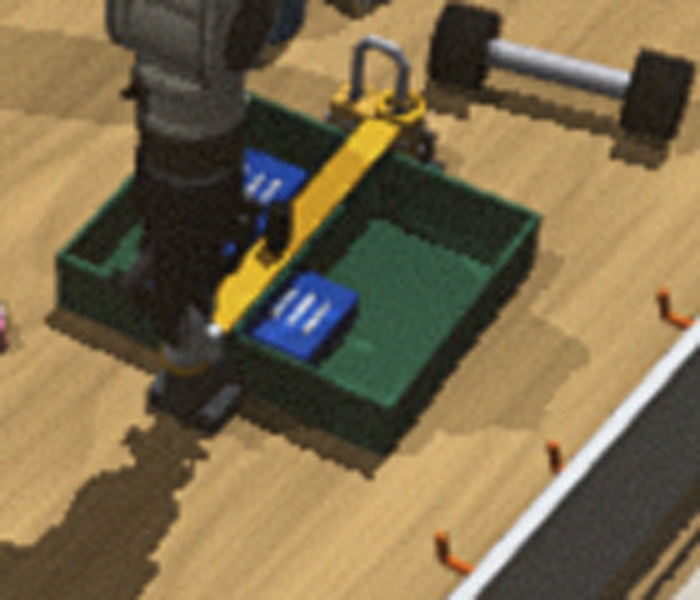

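The bar is shut, with its eye over the padlock at crop (385,110). The width of 18.7 mm suggests the tips are pinching the hub, so I regrip a little higher.

>>> {"fn": "drive_tool", "kwargs": {
  "slide": [
    [0, 0, 0],
    [0, 0, 0],
    [0, 0, 0],
    [0, 0, -0.036],
    [0, 0, -0.036],
    [0, 0, -0.036],
    [0, 0, -0.036],
    [0, 0, -0.036]
  ],
  "rotation": [
    [0, 0, 0],
    [0, 0, 0],
    [0, 0, 0],
    [0, 0, 0],
    [0, 0, 0],
    [0, 0, 0],
    [0, 0, 0],
    [0, 0, 0]
  ],
  "gripper": 0.5
}}

```text
clock: 53.7
eef_pos: [0.5805, 0.0426, 0.0969]
tool_rot: [0.066, 0.998, -0.0, -0.0]
ft_force: [-0.0, -0.1, 0.6]
grip_width: 0.0427
grasp_force: 0.0
```

>>> {"fn": "drive_tool", "kwargs": {
  "slide": [
    [0, 0, 0],
    [0, 0, 0],
    [0, 0, 0],
    [0, 0, 0],
    [0, 0, 0],
    [0, 0, 0],
    [0, 0, 0],
    [0, 0, 0]
  ],
  "rotation": [
    [0, 0, 0],
    [0, 0, 0],
    [0, 0, 0],
    [0, 0, 0],
    [0, 0, 0],
    [0, 0, 0],
    [0, 0, 0],
    [0, 0, 0]
  ],
  "gripper": 0
}}

```text
clock: 54.7
eef_pos: [0.5806, 0.0425, 0.0972]
tool_rot: [0.066, 0.998, -0.0, -0.0]
ft_force: [-1.4, -1.4, 3.5]
grip_width: 0.0102
grasp_force: 61.3
```

Width 10.2 mm means the plate is now held squarely. I turn clockwise.

>>> {"fn": "drive_tool", "kwargs": {
  "slide": [
    [0, 0, 0],
    [0, 0, 0],
    [0, 0, 0],
    [0, 0, 0],
    [0, 0, 0],
    [0, 0, 0],
    [0, 0, 0],
    [0, 0, 0]
  ],
  "rotation": [
    [0, 0, 0.2],
    [0, 0, 0.4],
    [0, 0, 0.6],
    [0, 0, 0.8],
    [0, 0, 1],
    [0, 0, 1],
    [0, 0, 1],
    [0, 0, 1]
  ]
}}

```text
clock: 55.7
eef_pos: [0.5807, 0.0427, 0.0971]
tool_rot: [0.31, 0.951, 0.0, 0.0]
ft_force: [-1.3, -1.1, 3.6]
grip_width: 0.0107
grasp_force: 61.4
```

>>> {"fn": "drive_tool", "kwargs": {
  "slide": [
    [0, 0, 0],
    [0, 0, 0],
    [0, 0, 0],
    [0, 0, 0],
    [0, 0, 0],
    [0, 0, 0],
    [0, 0, 0],
    [0, 0, 0]
  ],
  "rotation": [
    [0, 0, 0.2],
    [0, 0, 0.4],
    [0, 0, 0.6],
    [0, 0, 0.8],
    [0, 0, 1],
    [0, 0, 1],
    [0, 0, 1],
    [0, 0, 1]
  ]
}}

```text
clock: 56.7
eef_pos: [0.5809, 0.0428, 0.0972]
tool_rot: [0.536, 0.844, 0.0, 0.0]
ft_force: [-0.4, -0.7, 3.0]
grip_width: 0.0108
grasp_force: 61.3
```

>>> {"fn": "drive_tool", "kwargs": {
  "slide": [
    [0, 0, 0],
    [0, 0, 0],
    [0, 0, 0],
    [0, 0, 0],
    [0, 0, 0],
    [0, 0, 0],
    [0, 0, 0],
    [0, 0, 0]
  ],
  "rotation": [
    [0, 0, 0.2],
    [0, 0, 0.4],
    [0, 0, 0.6],
    [0, 0, 0.8],
    [0, 0, 1],
    [0, 0, 1],
    [0, 0, 1],
    [0, 0, 1]
  ]
}}

```text
clock: 57.7
eef_pos: [0.5812, 0.0429, 0.0972]
tool_rot: [0.728, 0.686, 0.001, 0.0]
ft_force: [2.6, 1.8, 2.1]
grip_width: 0.0105
grasp_force: 61.1
```

```bash
python3 - <<'E'
from h import *
st();print(bot.get_obs()['ft_torque'])
E
```

```text
57.7 [0.5812 0.0429 0.0972] [[0.06, 0.998, 0.001], [0.998, -0.06, 0.001], [0.001, 0.001, -1.0]] [0.07 0.49 0.01 1.09 0.   1.7 ] [2.6 1.8 2.1] 0.010457885901215503 61.1380934715271
[ 0.32365647 -0.40652686  0.05235054]
```

>>> {"fn": "drive_tool", "kwargs": {
  "slide": [
    [0, 0, 0],
    [0, 0, 0],
    [0, 0, 0],
    [0, 0, 0],
    [0, 0, 0],
    [0, 0, 0],
    [0, 0, 0],
    [0, 0, 0]
  ],
  "rotation": [
    [0, 0, 0.2],
    [0, 0, 0.4],
    [0, 0, 0.6],
    [0, 0, 0.8],
    [0, 0, 1],
    [0, 0, 1],
    [0, 0, 1],
    [0, 0, 1]
  ]
}}

```text
clock: 58.7
eef_pos: [0.5814, 0.0428, 0.0972]
tool_rot: [0.875, 0.484, 0.001, 0.0]
ft_force: [4.0, 2.0, -0.8]
grip_width: 0.0107
grasp_force: 60.9
```

>>> {"fn": "drive_tool", "kwargs": {
  "slide": [
    [0, 0, 0],
    [0, 0, 0],
    [0, 0, 0],
    [0, 0, 0],
    [0, 0, 0],
    [0, 0, 0],
    [0, 0, 0],
    [0, 0, 0]
  ],
  "rotation": [
    [0, 0, 0.2],
    [0, 0, 0.4],
    [0, 0, 0.6],
    [0, 0, 0.8],
    [0, 0, 1],
    [0, 0, 1],
    [0, 0, 1],
    [0, 0, 1]
  ]
}}

```text
clock: 59.7
eef_pos: [0.5816, 0.0426, 0.0972]
tool_rot: [0.968, 0.252, 0.001, 0.0]
ft_force: [5.0, 1.4, 0.4]
grip_width: 0.0105
grasp_force: 60.8
```

>>> {"fn": "drive_tool", "kwargs": {
  "slide": [
    [0, 0, 0],
    [0, 0, 0],
    [0, 0, 0],
    [0, 0, 0],
    [0, 0, 0],
    [0, 0, 0],
    [0, 0, 0],
    [0, 0, 0]
  ],
  "rotation": [
    [0, 0, 0.2],
    [0, 0, 0.4],
    [0, 0, 0.6],
    [0, 0, 0.7],
    [0, 0, 0.7],
    [0, 0, 0.7],
    [0, 0, 0.7],
    [0, 0, 0.7]
  ]
}}

```text
clock: 60.7
eef_pos: [0.5816, 0.0423, 0.0972]
tool_rot: [0.997, 0.08, 0.001, 0.0]
ft_force: [5.4, 1.7, -0.5]
grip_width: 0.0109
grasp_force: 60.8
```

>>> {"fn": "drive_tool", "kwargs": {
  "slide": [
    [0, 0, 0],
    [0, 0, 0],
    [0, 0, 0],
    [0, 0, 0],
    [0, 0, -0.1],
    [0, 0, -0.2],
    [0, 0, -0.2],
    [0, 0, -0.2]
  ],
  "rotation": [
    [0, 0, 0],
    [0, 0, 0],
    [0, 0, 0],
    [0, 0, 0],
    [0, 0, 0],
    [0, 0, 0],
    [0, 0, 0],
    [0, 0, 0]
  ],
  "gripper": 0.5
}}

```text
clock: 61.7
eef_pos: [0.5801, 0.0425, 0.1463]
tool_rot: [0.997, 0.08, -0.001, 0.0]
ft_force: [-1.0, -0.3, -0.4]
grip_width: 0.043
grasp_force: 0.0
```

```bash
python3 - <<'E'
from h import *
st();c=snap('wrist','w9')
P=cloud(c);m=(abs(P[...,2]-.116)<.006)&(np.hypot(P[...,0]-.582,P[...,1]-.042)<.05)
n,l,s,ce=cv2.connectedComponentsWithStats(m.astype(np.uint8))
for i in range(1,n):
  if s[i,4]>100: print(ce[i],s[i],cv2.minAreaRect((P[l==i][:,:2]*1000).astype(np.float32)))
E
```

```text
61.7 [0.5801 0.0425 0.1463] [[0.987, 0.159, -0.001], [0.159, -0.987, -0.0], [-0.001, -0.0, -1.0]] [ 0.07  0.45  0.08  1.2  -0.    3.06] [-1.  -0.3 -0.4] 0.04295565256977413 0.0
[280.16224337 237.98848272] [ 270  187   21  104 1997] ((582.0994262695312, 43.851531982421875), (65.13846588134766, 11.94839096069336), 9.413597106933594)
```

The wing is at 9.4°, which matches the tool, and has turned 3.35 rad so far. I swing the wrist back half a turn above it and regrip.

>>> {"fn": "drive_tool", "kwargs": {
  "slide": [
    [0, 0, 0],
    [0, 0, 0],
    [0, 0, 0],
    [0, 0, 0],
    [0, 0, 0],
    [0, 0, 0],
    [0, 0, 0],
    [0, 0, 0]
  ],
  "rotation": [
    [0, 0, -0.3],
    [0, 0, -0.6],
    [0, 0, -0.9],
    [0, 0, -1],
    [0, 0, -1],
    [0, 0, -1],
    [0, 0, -1],
    [0, 0, -1]
  ]
}}

```text
clock: 62.75
eef_pos: [0.5806, 0.0426, 0.147]
tool_rot: [0.946, 0.324, -0.0, -0.0]
ft_force: [-0.3, 0.2, 0.2]
grip_width: 0.0426
grasp_force: 0.0
```

>>> {"fn": "drive_tool", "kwargs": {
  "slide": [
    [0, 0, 0],
    [0, 0, 0],
    [0, 0, 0],
    [0, 0, 0],
    [0, 0, 0],
    [0, 0, 0],
    [0, 0, 0],
    [0, 0, 0]
  ],
  "rotation": [
    [0, 0, -0.3],
    [0, 0, -0.6],
    [0, 0, -0.9],
    [0, 0, -1],
    [0, 0, -1],
    [0, 0, -1],
    [0, 0, -1],
    [0, 0, -1]
  ]
}}

```text
clock: 63.75
eef_pos: [0.5806, 0.0426, 0.1471]
tool_rot: [0.837, 0.548, 0.0, 0.0]
ft_force: [0.4, 0.1, -0.5]
grip_width: 0.0425
grasp_force: 0.0
```

>>> {"fn": "drive_tool", "kwargs": {
  "slide": [
    [0, 0, 0],
    [0, 0, 0],
    [0, 0, 0],
    [0, 0, 0],
    [0, 0, 0],
    [0, 0, 0],
    [0, 0, 0],
    [0, 0, 0]
  ],
  "rotation": [
    [0, 0, -0.3],
    [0, 0, -0.6],
    [0, 0, -0.9],
    [0, 0, -1],
    [0, 0, -1],
    [0, 0, -1],
    [0, 0, -1],
    [0, 0, -1]
  ]
}}

```text
clock: 64.75
eef_pos: [0.5806, 0.0426, 0.147]
tool_rot: [0.675, 0.738, -0.0, -0.0]
ft_force: [0.3, -0.1, -0.2]
grip_width: 0.0428
grasp_force: 0.0
```

>>> {"fn": "drive_tool", "kwargs": {
  "slide": [
    [0, 0, 0],
    [0, 0, 0],
    [0, 0, 0],
    [0, 0, 0],
    [0, 0, 0],
    [0, 0, 0],
    [0, 0, 0],
    [0, 0, 0]
  ],
  "rotation": [
    [0, 0, -0.3],
    [0, 0, -0.6],
    [0, 0, -0.9],
    [0, 0, -1],
    [0, 0, -1],
    [0, 0, -1],
    [0, 0, -1],
    [0, 0, -1]
  ]
}}

```text
clock: 65.75
eef_pos: [0.5806, 0.0426, 0.1471]
tool_rot: [0.472, 0.882, 0.0, -0.0]
ft_force: [0.9, -0.3, 0.0]
grip_width: 0.0427
grasp_force: 0.0
```

>>> {"fn": "drive_tool", "kwargs": {
  "slide": [
    [0, 0, 0],
    [0, 0, 0],
    [0, 0, 0],
    [0, 0, 0],
    [0, 0, 0],
    [0, 0, 0],
    [0, 0, 0],
    [0, 0, 0]
  ],
  "rotation": [
    [0, 0, -0.3],
    [0, 0, -0.6],
    [0, 0, -0.9],
    [0, 0, -1],
    [0, 0, -1],
    [0, 0, -1],
    [0, 0, -1],
    [0, 0, -1]
  ]
}}

```text
clock: 66.75
eef_pos: [0.5806, 0.0426, 0.1471]
tool_rot: [0.239, 0.971, 0.0, 0.0]
ft_force: [-0.5, -0.9, 0.2]
grip_width: 0.0429
grasp_force: 0.0
```

>>> {"fn": "drive_tool", "kwargs": {
  "slide": [
    [0, 0, 0],
    [0, 0, 0],
    [0, 0, 0],
    [0, 0, 0],
    [0, 0, 0],
    [0, 0, 0],
    [0, 0, 0],
    [0, 0, 0]
  ],
  "rotation": [
    [0, 0, -0.3],
    [0, 0, -0.6],
    [0, 0, -0.9],
    [0, 0, -1],
    [0, 0, -1],
    [0, 0, -1],
    [0, 0, -1],
    [0, 0, -1]
  ]
}}

```text
clock: 67.75
eef_pos: [0.5806, 0.0426, 0.1471]
tool_rot: [-0.009, 1.0, 0.0, -0.0]
ft_force: [-0.2, -0.3, -0.5]
grip_width: 0.0431
grasp_force: 0.0
```

```bash
python3 - <<'E'
from h import *
st();to(581,42.8,97,189.3)
E
```

```text
67.75 [0.5806 0.0426 0.1471] [[-1.0, -0.018, -0.0], [-0.018, 1.0, 0.0], [0.0, 0.0, -1.0]] [0.07 0.45 0.08 1.2  0.   0.06] [-0.2 -0.3 -0.5] 0.04308191284086283 0.0
slide [-0.002  0.001  0.2  ] rot [ 0.    -0.    -0.289]
```

>>> {"fn": "drive_tool", "kwargs": {
  "slide": [
    [0, 0, 0],
    [0, 0, 0],
    [0, 0, 0.05],
    [0, 0, 0.1],
    [0, 0, 0.15],
    [0, 0, 0.2],
    [0, 0, 0.2],
    [0, 0, 0.2]
  ],
  "rotation": [
    [0, 0, -0.29],
    [0, 0, -0.29],
    [0, 0, -0.29],
    [0, 0, -0.29],
    [0, 0, -0.29],
    [0, 0, -0.29],
    [0, 0, -0.29],
    [0, 0, -0.29]
  ]
}}

```text
clock: 68.75
eef_pos: [0.5808, 0.0426, 0.0972]
tool_rot: [-0.081, 0.997, 0.0, 0.0]
ft_force: [-0.6, 0.6, 0.9]
grip_width: 0.0427
grasp_force: 0.0
```

>>> {"fn": "drive_tool", "kwargs": {
  "slide": [
    [0, 0, 0],
    [0, 0, 0],
    [0, 0, 0],
    [0, 0, 0],
    [0, 0, 0],
    [0, 0, 0],
    [0, 0, 0],
    [0, 0, 0]
  ],
  "rotation": [
    [0, 0, 0],
    [0, 0, 0],
    [0, 0, 0],
    [0, 0, 0],
    [0, 0, 0],
    [0, 0, 0],
    [0, 0, 0],
    [0, 0, 0]
  ],
  "gripper": 0
}}

```text
clock: 69.75
eef_pos: [0.5811, 0.0424, 0.0978]
tool_rot: [-0.081, 0.997, -0.0, 0.001]
ft_force: [-1.6, -1.3, 6.3]
grip_width: 0.0105
grasp_force: 61.6
```

>>> {"fn": "drive_tool", "kwargs": {
  "slide": [
    [0, 0, 0],
    [0, 0, 0],
    [0, 0, 0],
    [0, 0, 0],
    [0, 0, 0],
    [0, 0, 0],
    [0, 0, 0],
    [0, 0, 0]
  ],
  "rotation": [
    [0, 0, 0.1],
    [0, 0, 0.2],
    [0, 0, 0.3],
    [0, 0, 0.4],
    [0, 0, 0.5],
    [0, 0, 0.6],
    [0, 0, 0.7],
    [0, 0, 0.8]
  ]
}}

```text
clock: 70.75
eef_pos: [0.5811, 0.0424, 0.0978]
tool_rot: [0.119, 0.993, -0.0, 0.001]
ft_force: [-1.0, -1.3, 6.0]
grip_width: 0.0104
grasp_force: 61.6
```

```bash
python3 - <<'E'
from h import *
st();print(bot.get_obs()['ft_torque'])
E
```

```text
70.75 [0.5811 0.0424 0.0978] [[-0.972, 0.236, 0.001], [0.236, 0.972, -0.0], [-0.001, -0.0, -1.0]] [ 0.07  0.49  0.01  1.09 -0.    0.31] [-1.  -1.3  6. ] 0.01039302156745346 61.61908149719238
[-0.34997921  0.14453437  0.05340191]
```

>>> {"fn": "drive_tool", "kwargs": {
  "slide": [
    [0, 0, 0],
    [0, 0, 0],
    [0, 0, 0],
    [0, 0, 0],
    [0, 0, 0],
    [0, 0, 0],
    [0, 0, 0],
    [0, 0, 0]
  ],
  "rotation": [
    [0, 0, 0.1],
    [0, 0, 0.2],
    [0, 0, 0.3],
    [0, 0, 0.4],
    [0, 0, 0.4],
    [0, 0, 0.4],
    [0, 0, 0.4],
    [0, 0, 0.4]
  ]
}}

```text
clock: 71.75
eef_pos: [0.5811, 0.0424, 0.0978]
tool_rot: [0.217, 0.976, -0.0, 0.001]
ft_force: [0.1, -1.5, 5.4]
grip_width: 0.0102
grasp_force: 61.6
```

```bash
python3 - <<'E'
from h import *
st();print(bot.get_obs()['ft_torque'])
E
```

```text
71.75 [0.5811 0.0424 0.0978] [[-0.906, 0.423, 0.001], [0.423, 0.906, -0.0], [-0.001, 0.0, -1.0]] [ 0.07  0.49  0.01  1.09 -0.    0.51] [ 0.1 -1.5  5.4] 0.010178324234987325 61.62087678909302
[-0.31341061  0.18341018 -0.01520572]
```

>>> {"fn": "drive_tool", "kwargs": {
  "slide": [
    [0, 0, 0],
    [0, 0, 0],
    [0, 0, 0],
    [0, 0, 0],
    [0, 0, 0],
    [0, 0, 0],
    [0, 0, 0],
    [0, 0, 0]
  ],
  "rotation": [
    [0, 0, 0.1],
    [0, 0, 0.2],
    [0, 0, 0.3],
    [0, 0, 0.4],
    [0, 0, 0.4],
    [0, 0, 0.4],
    [0, 0, 0.4],
    [0, 0, 0.4]
  ]
}}

```text
clock: 72.75
eef_pos: [0.5812, 0.0424, 0.0979]
tool_rot: [0.313, 0.95, 0.0, 0.001]
ft_force: [-1.1, -1.6, 5.6]
grip_width: 0.0107
grasp_force: 61.6
```

```bash
python3 - <<'E'
from h import *
st();print(bot.get_obs()['ft_torque'])
E
```

```text
72.75 [0.5812 0.0424 0.0979] [[-0.804, 0.595, 0.002], [0.595, 0.804, -0.0], [-0.001, 0.001, -1.0]] [ 0.07  0.49  0.01  1.09 -0.    0.71] [-1.1 -1.6  5.6] 0.010714548802673743 61.6199004650116
[-0.34056157  0.21442023 -0.07293715]
```

>>> {"fn": "drive_tool", "kwargs": {
  "slide": [
    [0, 0, 0],
    [0, 0, 0],
    [0, 0, 0],
    [0, 0, 0],
    [0, 0, 0],
    [0, 0, 0],
    [0, 0, 0],
    [0, 0, 0]
  ],
  "rotation": [
    [0, 0, 0.05],
    [0, 0, 0.1],
    [0, 0, 0.15],
    [0, 0, 0.2],
    [0, 0, 0.25],
    [0, 0, 0.3],
    [0, 0, 0.3],
    [0, 0, 0.3]
  ]
}}

```text
clock: 73.75
eef_pos: [0.5811, 0.0424, 0.0979]
tool_rot: [0.383, 0.924, 0.0, 0.001]
ft_force: [-0.6, -2.4, 5.4]
grip_width: 0.011
grasp_force: 61.6
```

```bash
python3 - <<'E'
from h import *
st();print(bot.get_obs()['ft_torque'])
E
```

```text
73.75 [0.5811 0.0424 0.0979] [[-0.706, 0.708, 0.002], [0.708, 0.706, -0.0], [-0.001, 0.001, -1.0]] [ 0.07  0.49  0.01  1.09 -0.    0.86] [-0.6 -2.4  5.4] 0.01098847936120942 61.62026882171631
[-0.26374306  0.16709291 -0.0128479 ]
```

>>> {"fn": "drive_tool", "kwargs": {
  "slide": [
    [0, 0, 0],
    [0, 0, 0],
    [0, 0, 0],
    [0, 0, 0],
    [0, 0, 0],
    [0, 0, 0],
    [0, 0, 0],
    [0, 0, 0]
  ],
  "rotation": [
    [0, 0, 0.05],
    [0, 0, 0.1],
    [0, 0, 0.15],
    [0, 0, 0.2],
    [0, 0, 0.25],
    [0, 0, 0.25],
    [0, 0, 0.25],
    [0, 0, 0.25]
  ]
}}

```text
clock: 74.75
eef_pos: [0.5812, 0.0424, 0.0979]
tool_rot: [0.439, 0.899, -0.0, 0.001]
ft_force: [-0.1, -2.8, 6.3]
grip_width: 0.0105
grasp_force: 65.7
```

```bash
python3 - <<'E'
from h import *
st();print(bot.get_obs()['ft_torque'])
E
```

```text
74.75 [0.5812 0.0424 0.0979] [[-0.615, 0.789, 0.002], [0.789, 0.615, -0.001], [-0.002, 0.001, -1.0]] [ 0.07  0.49  0.01  1.09 -0.    0.98] [-0.1 -2.8  6.3] 0.010535842203543675 65.6772243976593
[-0.50041141  0.1621745   1.14864382]
```

The torque rose to 1.15 N m, so the wing nut is at its stop. I release and move to the shackle.

>>> {"fn": "drive_tool", "kwargs": {
  "slide": [
    [0, 0, 0],
    [0, 0, 0],
    [0, 0, 0],
    [0, 0, 0],
    [0, 0, -0.1],
    [0, 0, -0.2],
    [0, 0, -0.4],
    [0, 0, -0.5]
  ],
  "rotation": [
    [0, 0, 0],
    [0, 0, 0],
    [0, 0, 0],
    [0, 0, 0],
    [0, 0, 0],
    [0, 0, 0],
    [0, 0, 0],
    [0, 0, 0]
  ],
  "gripper": 0.5
}}

```text
clock: 75.75
eef_pos: [0.5817, 0.0427, 0.225]
tool_rot: [0.44, 0.898, 0.001, 0.002]
ft_force: [0.5, 0.5, 0.7]
grip_width: 0.0428
grasp_force: 0.0
```

```bash
python3 - <<'E'
from h import *
st();c=snap('wrist','w10')
P=cloud(c);m=(abs(P[...,2]-.116)<.006)&(np.hypot(P[...,0]-.582,P[...,1]-.042)<.05)
n,l,s,ce=cv2.connectedComponentsWithStats(m.astype(np.uint8))
for i in range(1,n):
  if s[i,4]>100: print(ce[i],s[i],cv2.minAreaRect((P[l==i][:,:2]*1000).astype(np.float32)))
chain((560,200,220,112),(540,320,210,95.5))
E
```

```text
75.75 [0.5817 0.0427 0.225 ] [[-0.612, 0.791, 0.004], [0.791, 0.612, 0.0], [-0.002, 0.003, -1.0]] [0.07 0.41 0.22 1.38 0.   0.99] [0.5 0.5 0.7] 0.04275098031834534 0.0
[278.12115385 206.68365385] [ 270  170   17   75 1040] ((580.793212890625, 44.07393264770508), (11.9642972946167, 65.0086669921875), 40.426761627197266)
slide [0.554 0.312 0.032] rot [0.016 0.007 0.55 ]
slide [0.475 0.106 0.04 ] rot [0.    0.    0.576]
```

>>> {"fn": "drive_tool", "kwargs": {
  "slide": [
    [0.554, 0.312, 0],
    [0.554, 0.312, 0],
    [0.554, 0.312, 0],
    [0.554, 0.312, 0],
    [0.554, 0.312, 0],
    [0.554, 0.312, 0],
    [0.554, 0.312, 0],
    [0.554, 0.312, 0]
  ],
  "rotation": [
    [0, 0, 0.3],
    [0, 0, 0.55],
    [0, 0, 0.55],
    [0, 0, 0.55],
    [0, 0, 0.55],
    [0, 0, 0.55],
    [0, 0, 0.55],
    [0, 0, 0.55]
  ],
  "gripper": 0
}}

```text
clock: 76.8
eef_pos: [0.5577, 0.1991, 0.2221]
tool_rot: [0.56, 0.829, 0.0, 0.0]
ft_force: [0.2, 0.1, -0.1]
grip_width: 0.0001
grasp_force: 0.0
```

>>> {"fn": "drive_tool", "kwargs": {
  "slide": [
    [0.475, 0.106, 0],
    [0.475, 0.106, 0],
    [0.475, 0.106, 0],
    [0.475, 0.106, 0],
    [0.475, 0.106, 0],
    [0.475, 0.106, 0],
    [0.475, 0.106, 0],
    [0.475, 0.106, 0]
  ],
  "rotation": [
    [0, 0, 0.3],
    [0, 0, 0.57],
    [0, 0, 0.57],
    [0, 0, 0.57],
    [0, 0, 0.57],
    [0, 0, 0.57],
    [0, 0, 0.57],
    [0, 0, 0.57]
  ]
}}

```text
clock: 77.8
eef_pos: [0.5377, 0.3194, 0.2222]
tool_rot: [0.672, 0.741, 0.0, -0.0]
ft_force: [0.6, 0.2, 0.1]
grip_width: 0.0
grasp_force: 0.0
```

```bash
python3 - <<'E'
from h import *
st();c=snap('wrist','w11')
P=cloud(c);m=(abs(P[...,2]-.125)<.006)&(np.hypot(P[...,0]-.531,P[...,1]-.355)<.05)
n,l,s,ce=cv2.connectedComponentsWithStats(m.astype(np.uint8))
for i in range(1,n):
  if s[i,4]>50: q=P[l==i];print(ce[i],s[i],cv2.minAreaRect((q[:,:2]*1000).astype(np.float32)),q[:,2].max())
E
```

```text
77.8 [0.5377 0.3194 0.2222] [[-0.098, 0.995, 0.0], [0.995, 0.098, 0.0], [0.0, 0.0, -1.0]] [0.54 0.5  0.36 1.43 0.   2.01] [0.6 0.2 0.1] 5.423279658272699e-06 0.0
[276.25343511 163.63053435] [250 157  54  14 655] ((531.5425415039062, 360.66119384765625), (42.06519317626953, 9.836511611938477), 5.3085761070251465) 0.13076976885738184
```

View pics/w11.png

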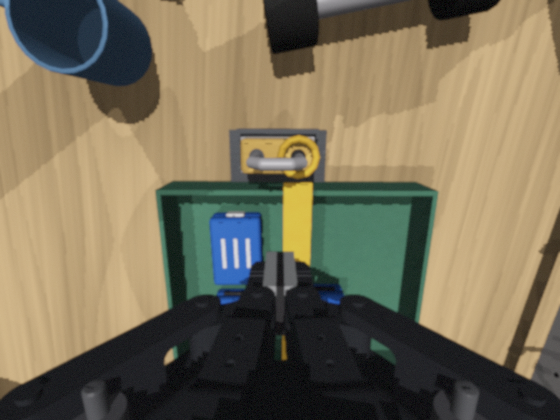

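The shackle crown is at (276,163), with the bar's eye ring at (299,157) around one of its legs. I press straight down with shut fingers.

>>> {"fn": "drive_tool", "kwargs": {
  "slide": [
    [0.16, -0.009, 0],
    [0.16, -0.009, 0],
    [0.16, -0.009, 0.1],
    [0.16, -0.009, 0.2],
    [0.16, -0.009, 0.3],
    [0.16, -0.009, 0.348],
    [0.16, -0.009, 0.348],
    [0.16, -0.009, 0.348]
  ],
  "rotation": [
    [0, 0, 0],
    [0, 0, 0],
    [0, 0, 0],
    [0, 0, 0],
    [0, 0, 0],
    [0, 0, 0],
    [0, 0, 0],
    [0, 0, 0]
  ]
}}

```text
clock: 78.85
eef_pos: [0.5321, 0.3597, 0.1363]
tool_rot: [0.671, 0.741, 0.001, 0.0]
ft_force: [0.5, -0.4, 0.9]
grip_width: 0.0003
grasp_force: 0.0
```

>>> {"fn": "drive_tool", "kwargs": {
  "slide": [
    [0, 0, 0.015],
    [0, 0, 0.03],
    [0, 0, 0.04],
    [0, 0, 0.05],
    [0, 0, 0.06],
    [0, 0, 0.07],
    [0, 0, 0.08],
    [0, 0, 0.08]
  ],
  "rotation": [
    [0, 0, 0],
    [0, 0, 0],
    [0, 0, 0],
    [0, 0, 0],
    [0, 0, 0],
    [0, 0, 0],
    [0, 0, 0],
    [0, 0, 0]
  ]
}}

```text
clock: 79.85
eef_pos: [0.5317, 0.3597, 0.116]
tool_rot: [0.671, 0.741, 0.001, 0.0]
ft_force: [-0.6, -0.7, 3.6]
grip_width: -0.0001
grasp_force: 1.9
```

>>> {"fn": "drive_tool", "kwargs": {
  "slide": [
    [0, 0, 0.006],
    [0, 0, 0.012],
    [0, 0, 0.018],
    [0, 0, 0.024],
    [0, 0, 0.03],
    [0, 0, 0.034],
    [0, 0, 0.034],
    [0, 0, 0.034]
  ],
  "rotation": [
    [0, 0, 0],
    [0, 0, 0],
    [0, 0, 0],
    [0, 0, 0],
    [0, 0, 0],
    [0, 0, 0],
    [0, 0, 0],
    [0, 0, 0]
  ]
}}

```text
clock: 80.85
eef_pos: [0.5313, 0.3594, 0.1079]
tool_rot: [0.671, 0.741, 0.0, 0.0]
ft_force: [-2.4, -1.9, 6.0]
grip_width: -0.0001
grasp_force: 3.2
```

>>> {"fn": "drive_tool", "kwargs": {
  "slide": [
    [0, 0, 0.004],
    [0, 0, 0.008],
    [0, 0, 0.01],
    [0, 0, 0.01],
    [0, 0, 0.01],
    [0, 0, 0.01],
    [0, 0, 0.01],
    [0, 0, 0.01]
  ],
  "rotation": [
    [0, 0, 0],
    [0, 0, 0],
    [0, 0, 0],
    [0, 0, 0],
    [0, 0, 0],
    [0, 0, 0],
    [0, 0, 0],
    [0, 0, 0]
  ]
}}

```text
clock: 81.85
eef_pos: [0.5314, 0.3595, 0.1076]
tool_rot: [0.671, 0.741, 0.001, 0.0]
ft_force: [-5.9, -3.3, 15.1]
grip_width: -0.0002
grasp_force: 7.7
```

>>> {"fn": "drive_tool", "kwargs": {
  "slide": [
    [0, 0, -0.1],
    [0, 0, -0.2],
    [-0.2, 0, -0.45],
    [-0.2, 0, -0.45],
    [-0.2, 0, -0.45],
    [-0.2, 0, -0.45],
    [-0.2, 0, -0.45],
    [-0.2, 0, -0.45]
  ],
  "rotation": [
    [0, 0, 0],
    [0, 0, 0],
    [0, 0, 0],
    [0, 0, 0],
    [0, 0, 0],
    [0, 0, 0],
    [0, 0, 0],
    [0, 0, 0]
  ]
}}

```text
clock: 82.85
eef_pos: [0.5357, 0.3101, 0.2151]
tool_rot: [0.671, 0.742, -0.001, -0.0]
ft_force: [0.0, 1.1, -0.3]
grip_width: 0.0002
grasp_force: 0.0
```

```bash
python3 - <<'E'
from h import *
st();c=snap('wrist','w12')
P=cloud(c);m=(P[...,2]>.088)&(P[...,2]<.14)&(np.hypot(P[...,0]-.5315,P[...,1]-.359)<.03)
print(m.sum(),np.percentile(P[m][:,2],[5,50,95,100]))
# bar direction in wrist and scene; cases in tray
for nm in('w12',):
    h=cv2.cvtColor(c['image'],cv2.COLOR_RGB2HSV)
    k=(h[...,0]>15)&(h[...,0]<35)&(h[...,1]>150)&(abs(P[...,2]-.072)<.005)&(P[...,1]<.32)
    q=(P[k][:,:2]*1000).astype(np.float32);print(k.sum(),cv2.minAreaRect(q))
c=snap('scene','scene4');P=cloud(c);h=cv2.cvtColor(c['image'],cv2.COLOR_RGB2HSV)
k=(h[...,0]>15)&(h[...,0]<35)&(h[...,1]>150)&(abs(P[...,2]-.072)<.006)&(abs(P[...,0]-.57)<.1)&(P[...,1]>.05)&(P[...,1]<.32)
print(k.sum(),cv2.minAreaRect((P[k][:,:2]*1000).astype(np.float32)))
c0=load('scene0');P0=cloud(c0)
d=(abs(c['image'].astype(int)-c0['image']).sum(2)>90)&(P0[...,2]<.3)&(P0[...,0]>0)&(P0[...,0]<1.1)&(P0[...,1]<.6)
print('changed');n,l,s,ce=cv2.connectedComponentsWithStats(d.astype(np.uint8))
for i in range(1,n):
    if s[i,4]>40: print(np.round(ce[i]),s[i,4])
E
```

```text
82.85 [0.5357 0.3101 0.2151] [[-0.1, 0.995, -0.002], [0.995, 0.1, -0.001], [-0.001, -0.002, -1.0]] [0.52 0.49 0.33 1.41 0.   2.  ] [ 0.   1.1 -0.3] 0.00018440576127690003 0.0
687 [0.09599108 0.10677004 0.10916722 0.11028187]
1850 ((564.1799926757812, 227.60794067382812), (27.359363555908203, 187.02748107910156), 5.410270690917969)
290 ((566.6113891601562, 191.52012634277344), (30.410099029541016, 258.7991943359375), 5.514092445373535)
changed
[204. 115.] 467
[171. 114.] 256
[336. 118.] 169
[341. 142.] 65
[378. 143.] 65
[319. 179.] 1354
[199. 158.] 75
[185. 217.] 6370
[106. 178.] 103
[252. 194.] 151
[ 87. 200.] 91
[337. 214.] 486
[313. 217.] 61
[333. 233.] 283
[278. 244.] 516
[240. 272.] 577
[ 66. 291.] 593
```

```bash
python3 - <<'E'
from h import *
for n in('scene0','scene2','scene4'):
    c=load(n);P=cloud(c);h=cv2.cvtColor(c['image'],cv2.COLOR_RGB2HSV)
    for nm,k in(('pink',(h[...,0]>150)&(h[...,0]<178)),('turq',(h[...,0]>78)&(h[...,0]<96)),('blue',abs(h[...,0].astype(int)-117)<13)):
        m=(k&(h[...,1]>90)&(P[...,2]>.024)&(P[...,2]<.045)&(P[...,0]>.2)&(P[...,0]<.8)&(abs(P[...,1])<.32)).astype(np.uint8)
        k_,l,s,ce=cv2.connectedComponentsWithStats(cv2.dilate(m,np.ones((3,3))))
        for i in range(1,k_):
            if s[i,4]>90:
                q=P[(l==i)&(m>0)];print(n,nm,np.round(np.median(q,0)*1000),np.round(ce[i]),s[i,4])
E
```

```text
scene0 pink [392. -18.  30.] [253. 193.] 316
scene0 blue [ 444. -130.   30.] [243. 217.] 365
scene0 blue [ 610. -134.   30.] [278. 240.] 398
scene0 blue [ 588. -297.   30.] [242. 268.] 374
scene2 pink [391. -16.  29.] [253. 193.] 309
scene2 blue [500. 200.  34.] [309. 175.] 617
scene2 blue [605. 150.  34.] [325. 192.] 340
scene4 pink [393. -16.  29.] [253. 193.] 317
scene4 blue [499. 202.  34.] [309. 175.] 587
scene4 blue [608. 151.  33.] [325. 193.] 329
```

The pink case hasn't moved, the three blue cases are in the tray, the bar is shut, the nut is tight and the shackle is down.

```bash
python3 -c "
from workcell import bot
print(bot.job_done())"
```

```text
the job is handed in; nothing more can be done
None
```

I handed the job in with all three blue cases flat in the tray, the bar shut at its stop, the wing nut tightened to its stop, and the shackle pushed down and staying down; I found no grip strengtheners on the bench.

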